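# Fit the spacer collar and hold the spindle lock down

## Robot

A 6-joint arm with a two-finger parallel gripper is mounted at the origin on a cart in front of the work surface, level with it; the furniture and walls round the work are solid. World frame = base frame: x ahead of the robot, y to its left, z up, the work surface at z = 0. Lengths are in m, angles in rad, forces in N, time in s.
With the tool pointing down it reaches from about 0.375 to 0.825 m from the base axis. Payload 5.5 kg.
Tool frame: the origin (TCP) lies at the very end of the fingers, on their centre line; the grasp point (between the pads) lies robot.pinch_z behind it (robot.pinch_z is the distance from the TCP to the grasp point, in m); z points along the fingers, y is the direction in which the jaws open and shut (so a half turn about z gives the same grasp; the last joint's range is limited). The gripper opens to 85 mm and grips with 20 to 120 N. Pads are 22 mm wide; open, the fingers measure 114 mm over their backs; the gripper's body (76 mm by 85 mm) begins 54 mm behind the grasp point. The pads swing forward as they close: fully open they stand 13 mm farther back than shut.
Start: joints at [1.314, 0.314, -0.047, 1.21, 0, 1.571], TCP at [0.152, 0.58, 0.231] pointing down, gripper open.
Joint ranges: [-2.67, 2.67], [-0.69, 1.73], [-1.03, 1.25], [-2.08, 2.16], [-1.42, 1.45], [-3.14, 3.14]. Speed limits (rad/s): [2.39, 2.39, 3.01, 3.14, 3.14, 3.14].

## Interface

Orientations are given as [roll, pitch, yaw] about the fixed x, y, z axes, in that order (R = Rz(yaw) Ry(pitch) Rx(roll)).
In Python, from bench import robot gives the robot as it stands. The module is installed in compiled form; this text tells all that it offers.
- The arm moves only by the tool step_arm, never from a script. Its argument "plan" is a list that holds one entry, the list of rows, each a list of 5 numbers: the opening, from 0 (shut) to 1 (fully open), then the shift along the tool's x, y, z in m, then the turn about the tool's z in rad. A call has 1 to 20 rows; each row shifts and turns the commanded pose from where the row before left it, along the tool's axes as they then stand; what a row does not reach is not made up. A row lasts 1/10 s, in which the tool goes at most 50 mm and 8.59 degrees, less where a joint would pass 70% of its speed; a pose out of reach is approached as far as the arm can. A call is refused whole if a number of a shift passes 0.05 or a number of a turn 0.15, either way. A call with a gripper value outside its range is refused whole. The fingers move at their own pace and stop on an object; "force" is the grip in N (left out, the last holds). Time passes only in rows, so rows that do not move let the fingers close. It gives the time, the measured TCP pose, the force and the opening at its end, in the units of the state.
- robot.state(): the state, without advancing time (a new reading comes with each control period).
- robot.read_camera(name): name is "scene" or "top" or "wrist"; returns a dict with "pixels" (420x560x3 uint8, red, green, blue), "fovy" (degrees; the focal length in pixels is half the picture's height over the tangent of half this angle, whatever the lens; pixels are square), "cx", "cy" (the principal point, pixels), "position" and "rotation" of the camera in the world; the wrist camera has in their place "T_tool_cam" (4x4, takes a point from camera to tool coordinates, whose origin is the TCP and whose axes are the flange's). Camera axes: x right, y down, z forward; pixel columns grow to the right and rows downward; lengths in m; the calibration is good to about 2 mm. A picture is of the moment at which its call begins: read the wrist's pose just before it. There is no depth.
- robot.close_job(): hands the job in, once; it reports no verdict.
The state is a dict: "t": time; "qpos": joint angles; "joint_vel": joint speeds; "effort": joint torques, N m; "tcp_pos": TCP position; "orientation": TCP orientation; "wrist_force": force on the tool from outside, world axes, zero at the start; "ft_torque": the same for the moment, N m; "gripper_width": opening from 0.0 (shut) to 1.0 (fully open).
Only numpy, scipy, OpenCV 4.12 (cv2) and the standard library are available. Lean on these libraries where they do the work, as an engineer would, in place of code of your own. Each camera call takes 0.05 s, during which the arm holds its last target.

## Task

Get the bench spindle ready for its nut: slide the brass spacer collar over the upright spindle until it sits fully down on the shoulder, and let go of it. Then take the blue punch from its wooden stand, reach its thin pin through the lock hole in the grey housing, and press the recessed red lock button well down. Finish while holding it so: the punch still gripped by its thick body and the button still held down; leave the other tools where they lie.

Things in the scene. Friction and masses are not known exactly. Their poses are not given: they have to be found in the camera images.
- collar: loose brass spacer collar lying flat: outside diameter 44 mm, bore 22 mm, 28 mm high, about 100 g. Origin at the centre of its underside (on the bore's axis), z up along the bore
- spindle_unit: bench spindle unit, fixed to the worktop: foot plate 160x100x10 mm, grey housing 140x76 mm on it whose flat top is 55 mm above the worktop. Origin at the centre of its underside; x along its length: the spindle stands at x = +35 mm, the lock hole is at x = -40 mm, both at y = 0
- spindle_seat (a point): centre of the spindle's shoulder, where the collar's underside must rest: 61 mm above the worktop, 6 mm above the housing's top. The shoulder is a steel disc 44 mm across; the spindle itself is 18 mm in diameter. Axes as spindle_unit
- spindle_top (a point): top centre of the spindle, 46 mm above the shoulder; its last 5 mm taper to 10 mm diameter
- lock_hole (a point): centre of the mouth of the lock hole in the housing's top: a vertical round hole 14 mm across in a brass rim, 55 mm above the worktop; axes as spindle_unit. The flat top of the red lock button (12 mm across) lies 20 mm below the mouth when it is up
- lock_button (a joint): travel of the red lock button straight down, in m: 0 is up, 0.010 is the bottom of its travel; sprung, about 1.5 N to start it and 6.5 N at the bottom; it springs back up when released. It counts as held down beyond 0.006
- punch: loose pin punch standing upright in the middle hole of its stand, 115 mm long, about 80 g: steel pin 6 mm in diameter over the lower 45 mm, above it a blue body 16 mm in diameter from 45 to 103 mm above the tip, then a 13 mm head to 115 mm. Origin at the pin's tip, z up along the punch towards the head
- punch_tip (a point): the tip of the punch's pin (the same point as the punch's origin)
- punch_stand: wooden stand, fixed to the worktop, 70x70x50 mm, with vertical holes; the punch's pin hangs in the middle one (9 mm across), the blue body resting on the stand's top 50 mm above the worktop, pin tip 5 mm above the worktop. Origin at the centre of its underside
- sanding_block: black and grey sanding block, 110x58x30 mm; a bystander, loose, to be left where it lies; origin under its middle
- tape_measure: orange tape measure, 32x93x64 mm; a bystander, loose, to be left where it lies; origin under its middle
- pliers_1: pliers with red handles, 185x36x14 mm; a bystander, loose, to be left where it lies; origin under its middle
- spanner_2: small steel spanner, 129x31x8 mm; a bystander, loose, to be left where it lies; origin under its middle
- adjustable_wrench: steel adjustable wrench, 190x40x10 mm; a bystander, loose, to be left where it lies; origin under its middle
- driver_2: red and black screwdriver, 160x25x23 mm; a bystander, loose, to be left where it lies; origin under its middle
Not all that is in view belongs to the job. Of the things shaped like the collar, the brass one is meant.

How it is judged:
By the outcome, as a careful person would: the job done as asked, in the order asked, and still so for the second after the job is handed in, while the arm keeps its last pose, push and grip.
It also fails if it takes over 70 s, if anything falls off the work surface, if the arm or the gripper's body presses on something with over 40 N, if the wrist force passes 120 N, or if a joint passes its speed limit or range.

## Working session

There is one attempt and no reset: what is moved stays moved. The work goes in short steps, Python scripts to look and compute and a tool call to move; the robot and the scene stay as the last step left them, time stands still between calls to the robot, and variables do not carry over. Pictures are saved under pics/ and viewed, and the job is handed in when it is done.

Besides the shell and the picture viewer there is one more tool, called after "Emit:" in YAML: its name, and indented under it one key for each argument. step_arm: Moves the arm, as the interface text tells. Its arguments: {"type":"object","properties":{"plan":{"type":"array","items":{"type":"array","items":{"type":"array","items":{"type":"number"}}}},"force":{"type":"number"}},"required":["plan"]}

```bash
mkdir -p pics
cat > h.py <<'E'
from bench import robot
import numpy as np, cv2
from scipy.spatial.transform import Rotation as Ro
def snap(name,fn):
    s=robot.state(); c=robot.read_camera(name)
    cv2.imwrite('pics/'+fn,cv2.cvtColor(c['pixels'],cv2.COLOR_RGB2BGR))
    return s,c
def crop(c,r,fn,k=4):
    x0,y0,x1,y1=r
    im=cv2.cvtColor(c['pixels'],cv2.COLOR_RGB2BGR)[y0:y1,x0:x1]
    cv2.imwrite('pics/'+fn,cv2.resize(im,None,fx=k,fy=k,interpolation=cv2.INTER_CUBIC))
def pose(c,s=None):
    if 'position' in c: return np.array(c['position']),np.array(c['rotation'])
    T=np.eye(4);T[:3,:3]=Ro.from_euler('xyz',s['orientation']).as_matrix();T[:3,3]=s['tcp_pos']
    M=T@np.array(c['T_tool_cam']);return M[:3,3],M[:3,:3]
def f(c): return c['pixels'].shape[0]/2/np.tan(np.radians(c['fovy'])/2)
def ray(c,u,v,z,s=None):
    p,R=pose(c,s); d=R@np.array([(u-c['cx'])/f(c),(v-c['cy'])/f(c),1]); return p+d*(z-p[2])/d[2]
def proj(c,P,s=None):
    p,R=pose(c,s); q=R.T@(np.array(P)-p); return q[:2]/q[2]*f(c)+[c['cx'],c['cy']]
E
python3 - <<'E'
from h import *
import pickle
s,c=snap('top','top0.png'); s2,c2=snap('scene','scene0.png'); s3,c3=snap('wrist','wrist0.png')
pickle.dump((c,c2,c3,s3),open('c0.pkl','wb'))
print(s, robot.pinch_z)
for q in (c,c2,c3): print({k:v for k,v in q.items() if k!='pixels'})
E
```

```text
{'t': 0.0, 'qpos': array([ 1.31401078e+00,  3.14193043e-01, -4.80732325e-02,  1.21021608e+00,
       -3.98440177e-06,  1.57080749e+00]), 'joint_vel': array([ 0.00056987,  0.00043522, -0.00090181, -0.00024635, -0.0007132 ,
        0.00066387]), 'effort': array([-1.56922365e-04, -5.39590073e+01,  3.39746046e+01,  1.90680474e-02,
        2.39978963e-04, -4.49737229e-06]), 'tcp_pos': array([0.15223714, 0.57976351, 0.23045691]), 'orientation': array([-3.13990663e+00,  4.00322561e-06,  2.88479595e+00]), 'wrist_force': array([0.03330571, 1.63389402, 0.38362819]), 'ft_torque': array([-0.02951887, -0.02355186,  0.00285355]), 'gripper_width': 0.9992347528333186} 0.0187
{'fovy': 53.00270192074399, 'cx': 283.23773078119007, 'cy': 207.01286280136483, 'position': array([0.4413194 , 0.04419928, 1.39339059]), 'rotation': array([-3.09664341,  0.01126528, -1.54560655])}
{'fovy': 46.30874482671263, 'cx': 275.963293622616, 'cy': 200.77605590818925, 'position': array([-0.26992601, -0.54864033,  1.26635636]), 'rotation': array([-2.44049716, -0.00679503, -0.92116582])}
{'fovy': 69.70507541568358, 'cx': 279.91773387783707, 'cy': 212.2592150171138, 'T_tool_cam': array([[ 5.11574633e-04, -9.61060759e-01, -2.76336671e-01,
         7.06961734e-02],
       [ 9.99999422e-01,  7.52855499e-04, -7.67055414e-04,
        -4.20265611e-04],
       [ 9.45228441e-04, -2.76336119e-01,  9.61060589e-01,
        -1.43325641e-01],
       [ 0.00000000e+00,  0.00000000e+00,  0.00000000e+00,
         1.00000000e+00]])}
```

View pics/top0.png

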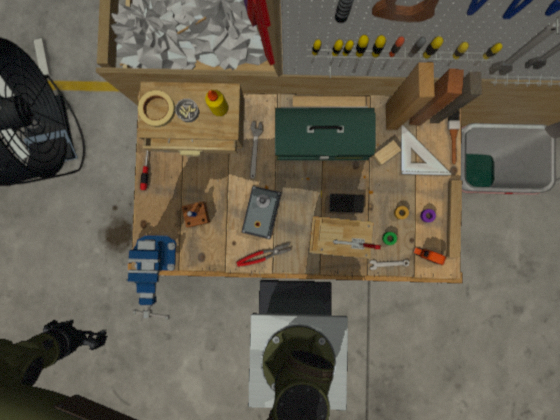

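View pics/scene0.png

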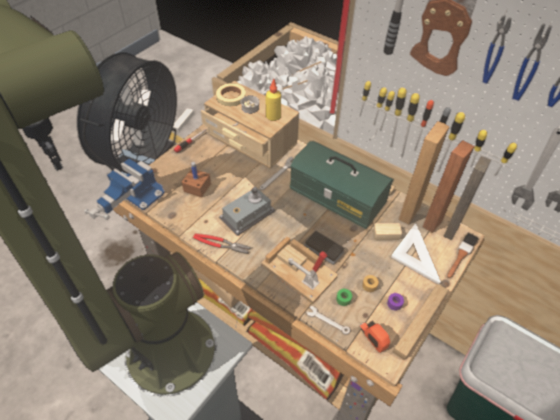

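View pics/wrist0.png

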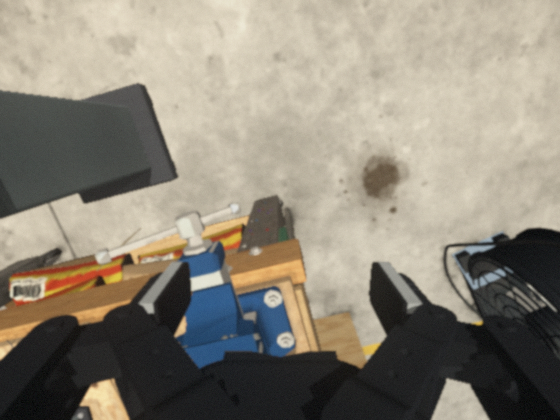

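```bash
python3 - <<'E'
s=open('h.py').read()
s=s.replace("return np.array(c['position']),np.array(c['rotation'])","return np.array(c['position']),Ro.from_euler('xyz',c['rotation']).as_matrix()")
open('h.py','w').write(s)
E
python3 - <<'E'
from h import *
import pickle
c,c2,c3,s3=pickle.load(open('c0.pkl','rb'))
crop(c,(370,190,450,250),'t_col.png',8)
crop(c,(170,175,300,245),'t_sp.png',6)
crop(c2,(170,150,310,240),'s_sp.png',5)
for n,u,v,z in [('col',402,213,.028),('green',390,238,.028),('sp',262,201,.1),('stand',194,215,.05),('tr',460,280,0),('bl',135,280,0)]: print(n,ray(c,u,v,z).round(4))
E
```

```text
col [ 0.4924 -0.3232  0.028 ]
green [ 0.4108 -0.2857  0.028 ]
sp [0.516  0.1261 0.1   ]
stand [0.4687 0.3455 0.05  ]
tr [ 0.2789 -0.5226  0.    ]
bl [0.2505 0.5444 0.    ]
```

View pics/t_col.png

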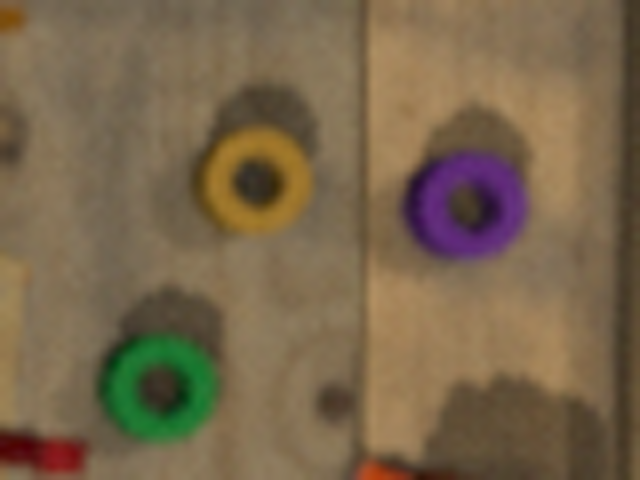

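View pics/t_sp.png

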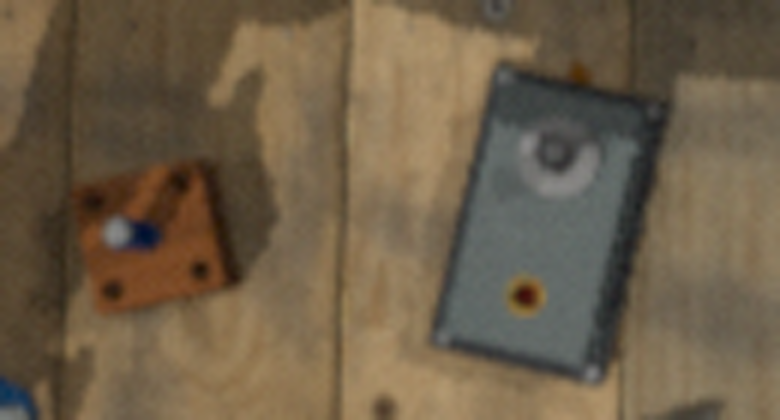

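View pics/s_sp.png

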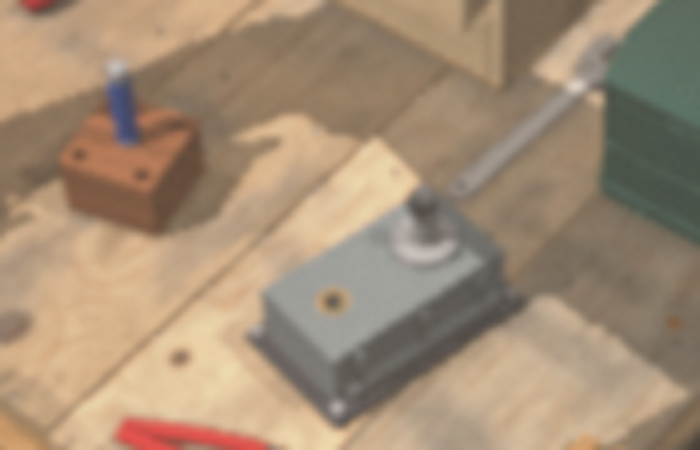

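The candidates are three collar-shaped rings: brass/gold at (402,213), green at (390,238) and purple at (428,216). Only the first is brass, and the enlarged crop confirms it. The spindle top is at about (263,200), the lock hole with its brass rim and red button at (257,224), and the punch head at (190,214).

```bash
cat >> h.py <<'E'
def plan(wps,start=None,step=0.045,tstep=0.14):
    """wps: (x,y,z,yaw) ; prints rows (tool axes) rounded"""
    s=robot.state()
    p=np.array(s['tcp_pos']);R=Ro.from_euler('xyz',s['orientation']).as_matrix()
    for w in wps:
        t=np.array(w[:3]); 
        yaw=np.arctan2(R[1,0],R[0,0]); dy=-((w[3]-yaw+np.pi)%(2*np.pi)-np.pi)
        n=max(1,int(np.ceil(max(np.linalg.norm(t-p)/step,abs(dy)/tstep))))
        for i in range(n):
            d=(R.T@((t-p)/(n-i))).round(4 if np.linalg.norm(t-p)<.02 else 3); a=round(-((w[3]-np.arctan2(R[1,0],R[0,0])+np.pi)%(2*np.pi)-np.pi)/(n-i),3)
            print(list(map(float,d))+[float(a)],end=',')
            p=p+R@d; R=R@Ro.from_rotvec([0,0,a]).as_matrix()
        print()
E
python3 - <<'E'
from h import *
import pickle
c,c2,c3,s3=pickle.load(open('c0.pkl','rb'))
for n,u,v,z in [('col',402.1,212.5,.028),('top',262.7,199.7,.107),('seat',263.2,201.3,.061),('hole',257.3,224.2,.055),('punch',189.7,213.7,.12)]:
  P=ray(c,u,v,z);print(n,P.round(4),'in scene',proj(c2,P).round(1))
plan([(.42,.25,.23,2.2),(.47,-.1,.23,1.9),(.492,-.323,.13,1.9)])
E
```

```text
col [ 0.4941 -0.3235  0.028 ] in scene [370.3 280.2]
top [0.5197 0.1236 0.107 ] in scene [255.2 187. ]
seat [0.5174 0.1247 0.061 ] in scene [254.9 196.7]
hole [0.4444 0.1418 0.055 ] in scene [236.4 209.3]
punch [0.4709 0.343  0.12  ] in scene [193.4 162.6]
[-0.034, -0.025, 0.0, 0.068],[-0.036, -0.023, 0.0, 0.069],[-0.037, -0.02, 0.0, 0.068],[-0.039, -0.018, 0.0, 0.069],[-0.04, -0.015, 0.0, 0.068],[-0.041, -0.012, 0.0, 0.069],[-0.041, -0.009, 0.0, 0.068],[-0.042, -0.006, 0.0, 0.069],[-0.042, -0.004, 0.0, 0.068],[-0.043, -0.001, 0.001, 0.069],
[-0.039, -0.021, 0.0, 0.037],[-0.04, -0.019, 0.0, 0.038],[-0.04, -0.018, 0.0, 0.037],[-0.041, -0.016, 0.0, 0.038],[-0.042, -0.014, 0.0, 0.037],[-0.042, -0.013, 0.0, 0.038],[-0.043, -0.012, 0.0, 0.037],[-0.043, -0.009, 0.0, 0.038],
[-0.036, -0.009, 0.017, -0.0],[-0.036, -0.009, 0.017, -0.0],[-0.036, -0.008, 0.017, -0.0],[-0.037, -0.009, 0.017, -0.0],[-0.036, -0.008, 0.016, -0.0],[-0.037, -0.009, 0.017, -0.0],
```

Emit:
step_arm:
  plan:
    - [[1,-0.034,-0.025,0,0.068],[1,-0.036,-0.023,0,0.069],[1,-0.037,-0.02,0,0.068],[1,-0.039,-0.018,0,0.069],[1,-0.04,-0.015,0,0.068],[1,-0.041,-0.012,0,0.069],[1,-0.041,-0.009,0,0.068],[1,-0.042,-0.006,0,0.069],[1,-0.042,-0.004,0,0.068],[1,-0.043,-0.001,0,0.069],[1,0,0,0,0]]

```text
t: 1.25
tcp_pos: [0.4223, 0.2466, 0.2311]
orientation: [-3.141, 0.002, 2.193]
wrist_force: [-0.8, 1.1, 0.9]
gripper_width: 1.0
```

Run:
```python
from h import *
import pickle
s,c=snap('wrist','w1.png'); pickle.dump((s,c),open('w1.pkl','wb'))
print(s['tcp_pos'],s['orientation'],s['qpos'])
for P in [(.5197,.1236,.107),(.5174,.1247,.061),(.4444,.1418,.055),(.4709,.343,.12)]: print(proj(c,P,s))
plan([(.47,-.1,.23,1.9),(.492,-.323,.13,1.9)])
```

```text
[0.4223013  0.24656906 0.23112866] [-3.14142209e+00  1.74278076e-03  2.19256662e+00] [ 0.52965968  0.10531905 -0.30725111  1.1582357  -0.00175108  1.47868587]
[287.76558017 347.7060781 ]
[285.85396695 319.06996861]
[243.95421955 274.40696793]
[396.43756332 150.57115836]
[-0.039, -0.02, 0.0, 0.037],[-0.04, -0.019, 0.0, 0.037],[-0.04, -0.018, 0.0, 0.037],[-0.041, -0.016, 0.0, 0.037],[-0.041, -0.015, 0.0, 0.037],[-0.042, -0.013, 0.0, 0.037],[-0.043, -0.011, 0.001, 0.037],[-0.043, -0.01, 0.0, 0.036],
[-0.036, -0.009, 0.017, 0.0],[-0.036, -0.008, 0.017, 0.0],[-0.036, -0.009, 0.017, 0.0],[-0.037, -0.008, 0.016, 0.0],[-0.036, -0.009, 0.017, 0.0],[-0.037, -0.008, 0.016, 0.0],
```

View pics/w1.png

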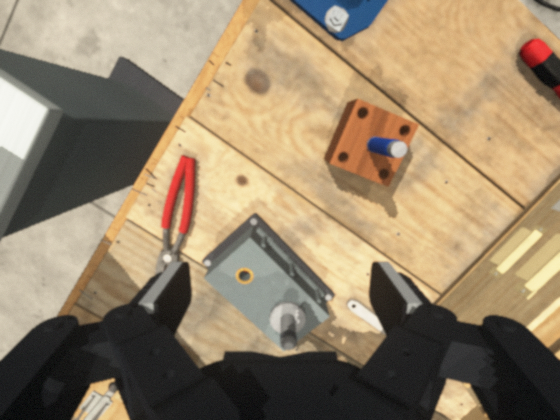

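The wrist picture agrees with the top camera: predicted and seen positions of the hole (244,275), spindle top (289,342) and punch head (397,149) match to a few pixels. On to the collar.

Emit:
step_arm:
  plan:
    - [[1,-0.039,-0.02,0,0.037],[1,-0.04,-0.019,0,0.037],[1,-0.04,-0.018,0,0.037],[1,-0.041,-0.016,0,0.037],[1,-0.041,-0.015,0,0.037],[1,-0.042,-0.013,0,0.037],[1,-0.043,-0.011,0,0.037],[1,-0.043,-0.01,0,0.036],[1,-0.036,-0.009,0.017,0],[1,-0.036,-0.008,0.017,0],[1,-0.036,-0.009,0.017,0],[1,-0.037,-0.008,0.016,0],[1,-0.036,-0.009,0.017,0],[1,-0.037,-0.008,0.016,0],[1,0,0,0,0]]

```text
t: 2.8
tcp_pos: [0.4935, -0.3229, 0.1285]
orientation: [-3.139, -0.001, 1.903]
wrist_force: [0.1, 1.0, 0.2]
gripper_width: 1.002
```

Run:
```python
from h import *
import pickle
s,c=snap('wrist','w2.png'); pickle.dump((s,c),open('w2.pkl','wb'))
print(s['tcp_pos'],s['orientation'],s['qpos'])
print(proj(c,(.4941,-.3235,.028),s))
```

```text
[ 0.49353764 -0.32287874  0.12848981] [-3.13942115e+00 -1.47047284e-03  1.90301611e+00] [-5.78874134e-01  3.55562368e-01 -2.29438156e-01  9.88288609e-01
 -8.14644555e-04  6.59701826e-01]
[281.50513498 213.06266964]
```

View pics/w2.png

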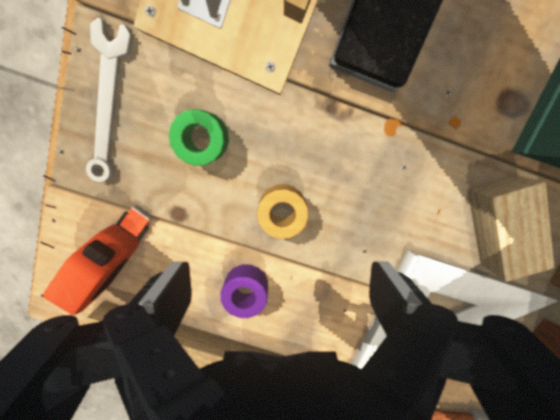

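Run:
```python
from h import *
import pickle
s,c=pickle.load(open('w2.pkl','rb'))
crop(c,(240,170,330,250),'w2c.png',8)
hsv=cv2.cvtColor(c['pixels'],cv2.COLOR_RGB2HSV)[170:250,240:330]
m=((hsv[...,0]>14)&(hsv[...,0]<28)&(hsv[...,1]>170)).astype(np.uint8)
ct,_=cv2.findContours(m,cv2.RETR_EXTERNAL,cv2.CHAIN_APPROX_NONE);k=max(ct,key=cv2.contourArea)
e=cv2.fitEllipse(k);print(np.array(e[0])+[240,170],e)
for z in (.028,.02): print(ray(c,e[0][0]+240,e[0][1]+170,z,s))
```

```text
Traceback (most recent call last):
ValueError: max() iterable argument is empty
```

View pics/w2c.png

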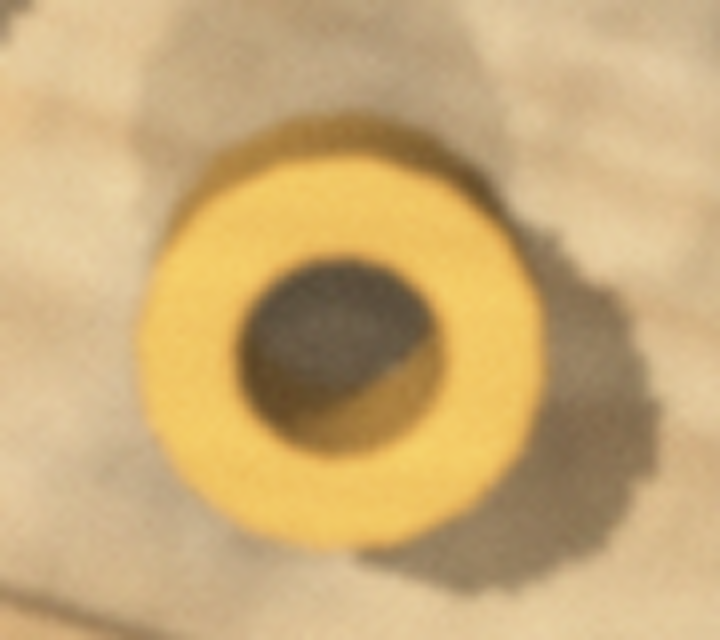

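Run:
```python
from h import *
import pickle
s,c=pickle.load(open('w2.pkl','rb'))
P=ray(c,282.7,213.9,.028,s);print(P)
w=405/8/f(c);print('diam',w*abs(pose(c,s)[0][2]-.028)/abs(pose(c,s)[1][2,2]))
R=Ro.from_euler('xyz',s['orientation']).as_matrix(); print(R.T@(P-s['tcp_pos']))
```

```text
[ 0.49529251 -0.32386434  0.028     ]
diam 0.04260204974419558
[-0.00165181  0.00155567  0.10048435]
```

Emit:
step_arm:
  plan:
    - [[1,-0.0012,0.001,0.04,0],[1,0,0,0.04,0],[1,0,0,0.03,0],[1,0,0,0.0135,0],[1,0,0,0,0],[0.3,0,0,0,0],[0.3,0,0,0,0],[0.3,0,0,0,0],[0.3,0,0,0,0],[0.3,0,0,0,0],[0.3,0,0,0,0]]
  force: 35

```text
t: 3.95
tcp_pos: [0.4965, -0.3225, 0.01]
orientation: [3.139, 0.002, 1.905]
wrist_force: [-0.2, 1.7, 7.0]
gripper_width: 0.5
```

Run:
```python
from h import *
import pickle
s,c=snap('wrist','w3.png'); pickle.dump((s,c),open('w3.pkl','wb'))
print(s['tcp_pos'],s['orientation'],s['gripper_width'],s['wrist_force'])
```

```text
[ 0.49653279 -0.32254459  0.00995373] [3.13923428e+00 2.24845172e-03 1.90479625e+00] 0.5003963082324738 [-0.21163544  1.67105567  7.0267962 ]
```

View pics/w3.png

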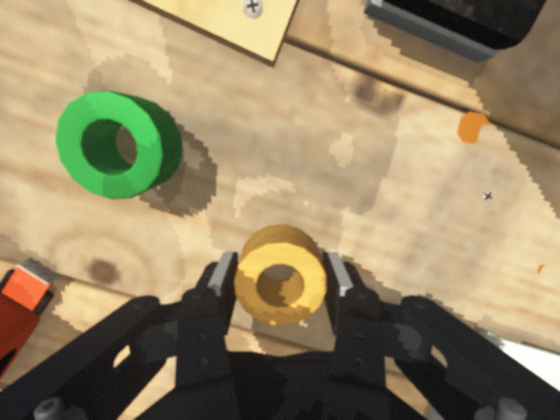

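Collar at (281,283) sits between the pads. Lifting.

Emit:
step_arm:
  plan:
    - [[0.3,0,0,-0.01,0],[0.3,0,0,-0.04,0],[0.3,0,0,-0.05,0],[0.3,0,0,-0.05,0],[0.3,0,0,-0.04,0],[0.3,0,0,0,0],[0.3,0,0,0,0]]
  force: 45

```text
t: 4.7
tcp_pos: [0.4958, -0.3223, 0.1996]
orientation: [3.14, 0.003, 1.905]
wrist_force: [-1.0, 1.5, -1.5]
gripper_width: 0.496
```

Run:
```python
from h import *
import pickle
s,c=snap('wrist','w4.png'); pickle.dump((s,c),open('w4.pkl','wb'))
print(s['tcp_pos'],s['orientation'],s['gripper_width'],s['wrist_force'])
```

```text
[ 0.49578937 -0.32232348  0.19958372] [3.13963546e+00 2.52874727e-03 1.90459567e+00] 0.4960645113919458 [-0.97659228  1.47929129 -1.45803376]
```

View pics/w4.png

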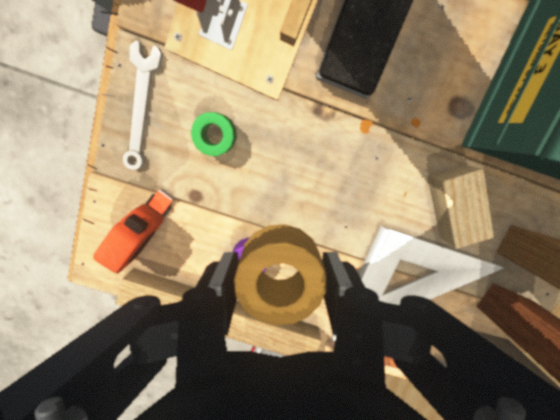

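Run:
```python
from h import *
import pickle
s,c=pickle.load(open('w4.pkl','rb'))
crop(c,(215,210,345,330),'w4c.png',6)
# predicted outline for a collar level at tool (x0,y0): top z=-.018, 
T=np.array(c['T_tool_cam']);Ti=np.linalg.inv(T)
def pt(P):
    q=(Ti@np.array([*P,1]))[:3]; return q[:2]/q[2]*f(c)+[c['cx'],c['cy']]
for z in (-.018,.010): print(z,'centre',pt((0,0,z)),'+x22',pt((.022,0,z)),'-x22',pt((-.022,0,z)),'+y22',pt((0,.022,z)),'bore +-x',pt((.011,0,z)),pt((-.011,0,z)))
```

```text
-0.018 centre [281.37242647 282.65352111] +x22 [281.46424996 238.21226239] -x22 [281.28827855 323.379914  ] +y22 [328.81181635 282.69782947] bore +-x [281.41731459 260.92830911] [281.32945449 303.45134248]
0.01 centre [281.18558049 257.25765764] +x22 [281.2549344  219.29329091] -x22 [281.12112173 292.5424214 ] +y22 [320.97155278 257.29225488] bore +-x [281.21961135 238.62914685] [281.15277219 275.21694028]
```

View pics/w4c.png

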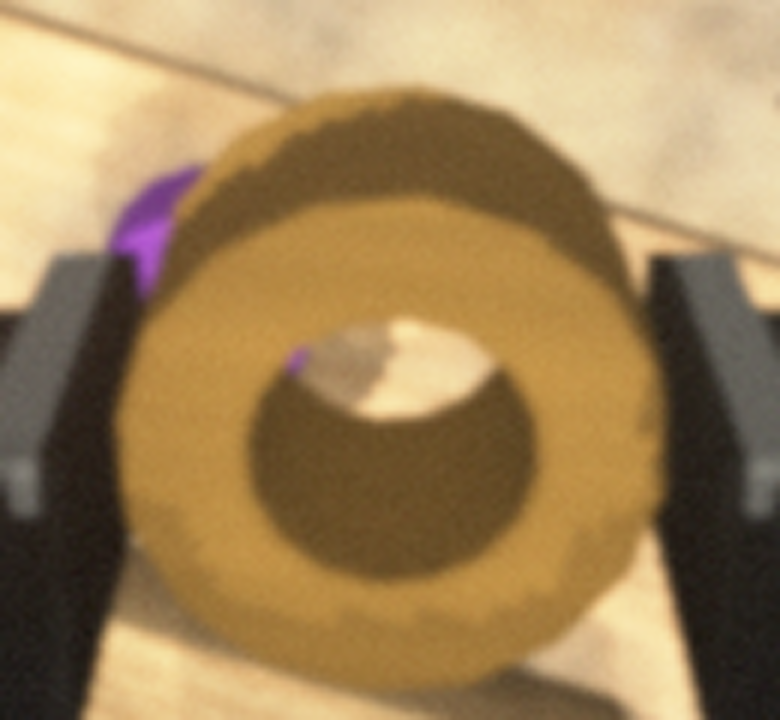

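Run:
```python
from h import *
import pickle
s,c=pickle.load(open('w1.pkl','rb'))
crop(c,(200,255,340,360),'w1c.png',6)
crop(c,(320,90,425,190),'w1p.png',6)
```

```text
(no output)
```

View pics/w1c.png

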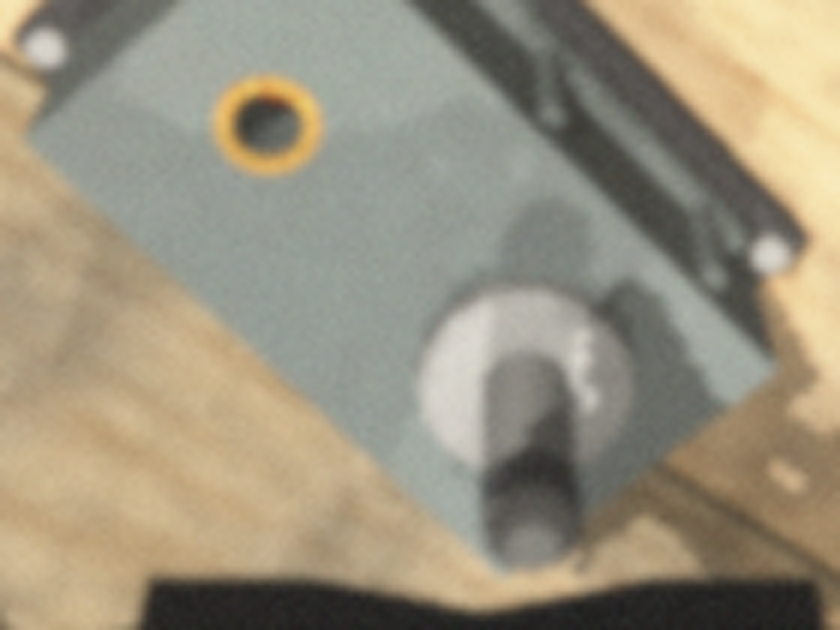

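View pics/w1p.png

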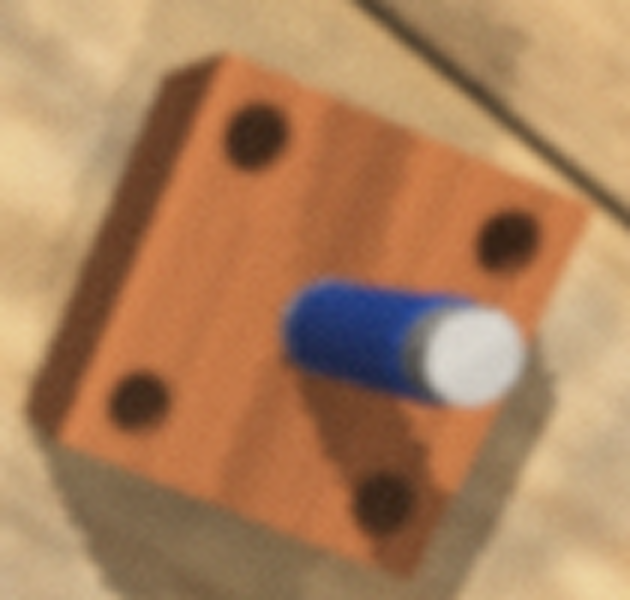

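Run:
```python
from h import *
import pickle
s,c=pickle.load(open('w1.pkl','rb'))
for n,u,v,z in [('hole',244.7,275.8,.055),('top',288.3,345,.107),('seat',287.7,318.7,.061),('stand',373.6,143.4,.05),('head',398.7,149.2,.12)]: print(n,ray(c,u,v,z,s))
plan([(.47,-.1,.2,1.9),(.515,.1225,.2,1.9)])
```

```text
hole [0.44611896 0.14080353 0.055     ]
top [0.51814045 0.12670154 0.107     ]
seat [0.51890284 0.12641738 0.061     ]
stand [0.47128603 0.34542064 0.05      ]
head [0.47167287 0.34492724 0.12      ]
[0.044, 0.01, -0.0, 0.001],[0.043, 0.01, -0.001, 0.001],[0.044, 0.01, -0.0, 0.001],[0.043, 0.009, -0.001, 0.001],[0.044, 0.01, -0.0, 0.001],
[0.033, 0.019, -0.0, -0.0],[0.033, 0.019, -0.0, -0.0],[0.032, 0.019, -0.0, -0.0],[0.033, 0.019, -0.0, -0.0],[0.032, 0.019, -0.0, -0.0],[0.033, 0.019, -0.0, -0.0],
```

Emit:
step_arm:
  plan:
    - [[0.3,0.044,0.01,0,0],[0.3,0.043,0.01,0,0],[0.3,0.044,0.01,0,0],[0.3,0.043,0.009,0,0],[0.3,0.044,0.01,0,0],[0.3,0.033,0.019,0,0],[0.3,0.033,0.019,0,0],[0.3,0.033,0.019,0,0],[0.3,0.033,0.019,0,0],[0.3,0.033,0.019,0,0],[0.3,0.033,0.02,0,0],[0.3,0,0,0,0],[0.3,0,0,0,0]]

```text
t: 6.05
tcp_pos: [0.5123, 0.1252, 0.1958]
orientation: [-3.138, 0.0, 1.907]
wrist_force: [-0.3, -0.2, -1.0]
gripper_width: 0.496
```

Run:
```python
from h import *
s=robot.state();print(s['tcp_pos'],s['orientation'],s['gripper_width'],s['wrist_force'])
plan([(.5181,.1266,.150,1.9)])
```

```text
[0.5122946  0.12523078 0.1958132 ] [-3.13760347e+00  4.86805903e-05  1.90674042e+00] 0.4957792461630192 [-0.31304147 -0.21144408 -1.0145165 ]
[-0.0, 0.003, 0.023, 0.003],[-0.001, 0.003, 0.023, 0.004],
```

Emit:
step_arm:
  plan:
    - [[0.3,0,0.003,0.023,0],[0.3,-0.001,0.003,0.023,0],[0.3,0,0,0,0],[0.3,0,0,0,0]]

```text
t: 6.45
tcp_pos: [0.5186, 0.1247, 0.1512]
orientation: [-3.139, -0.0, 1.903]
wrist_force: [-0.9, -0.1, -0.9]
gripper_width: 0.496
```

Run:
```python
from h import *
import pickle
s,c=snap('wrist','w5.png');pickle.dump((s,c),open('w5.pkl','wb'))
s2,c2=snap('scene','s5.png');crop(c2,(200,140,310,230),'s5c.png',6)
print(s['tcp_pos'],s['orientation'],s['gripper_width'],s['wrist_force'])
crop(c,(200,180,360,330),'w5c.png',5)
print(proj(c,(.5185,.1255,.107),s),proj(c,(.5185,.1255,.061),s))
```

```text
[0.51861967 0.12471538 0.15124976] [-3.13894449e+00 -4.49603685e-05  1.90333918e+00] 0.496012658450446 [-0.92038899 -0.06376405 -0.92957036]
[281.42623252 234.39442823] [281.35717594 214.59406467]
```

View pics/w5c.png

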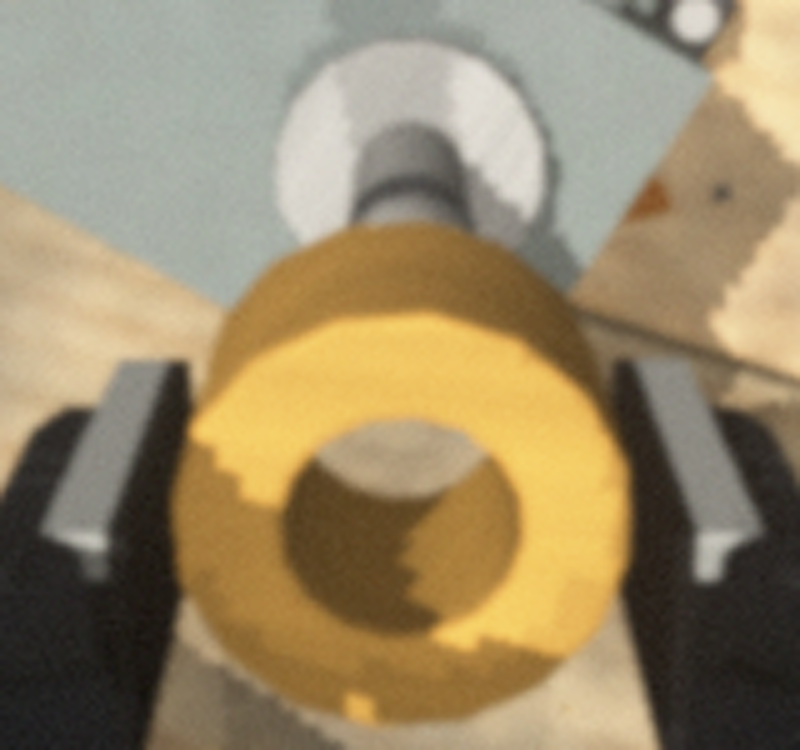

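View pics/s5c.png

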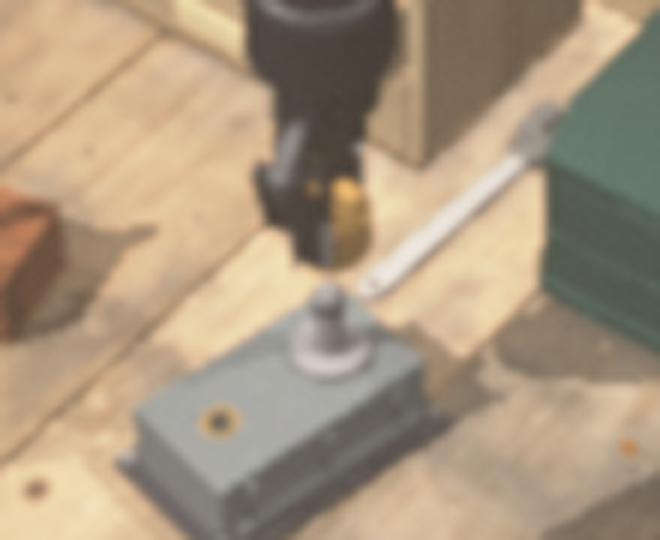

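Run:
```python
from h import *
import pickle
from scipy.optimize import least_squares
s,c=pickle.load(open('w5.pkl','rb'))
a=np.linspace(0,2*np.pi,721)
T=np.array(c['T_tool_cam']);Ti=np.linalg.inv(T)
def pr(P):
    q=(Ti[:3,:3]@P+Ti[:3,3:]);return (q[:2]/q[2]*f(c)).T+[c['cx'],c['cy']]
def circ(x,y,z,r):
    return pr(np.array([x+r*np.cos(a),y+r*np.sin(a),z+0*a]))
h=s['tcp_pos'][2]
def show(n,z,r,obs): # obs: left,right,top,(bottom)
    def res(q):
        p=circ(q[0],q[1],z,r);o=[p[:,0].min(),p[:,0].max(),p[:,1].min(),p[:,1].max()]
        return [o[i]-obs[i] for i in range(4) if obs[i] is not None]
    r_=least_squares(res,[0,0]);print(n,'tool xy mm',(r_.x*1e3).round(2),'res px',r_.fun.round(1))
show('shoulder',h-.061,.022,[255,309,188,None])
show('collar top',-.018,.022,[200+172/5,200+630/5,180+313/5,180+722/5])
show('bore top',-.018,.011,[200+285/5,200+520/5,180+417/5,180+632/5])
```

```text
shoulder tool xy mm [0.62 0.9 ] res px [-0.2  0.2  0. ]
collar top tool xy mm [-1.5  -0.55] res px [-1.5  1.5 -1.2  1.6]
bore top tool xy mm [-1.4  -0.41] res px [-0.2  0.2  0.3 -0.4]
```

Emit:
step_arm:
  plan:
    - [[0.3,0.002,0.0011,0.01,0],[0.3,0,0,0.015,0],[0.3,0,0,0,0],[0.3,0,0,0,0]]

```text
t: 6.95
tcp_pos: [0.5199, 0.1283, 0.1269]
orientation: [-3.141, -0.0, 1.905]
wrist_force: [-1.0, 0.2, 0.0]
gripper_width: 0.498
```

Run:
```python
from h import *
import pickle
s,c=snap('wrist','w6.png');pickle.dump((s,c),open('w6.pkl','wb'))
s2,c2=snap('scene','s6.png');crop(c2,(220,150,290,220),'s6c.png',8)
print(s['tcp_pos'],s['orientation'],s['gripper_width'],s['wrist_force'])
crop(c,(200,180,360,330),'w6c.png',5)
```

```text
[0.51994927 0.12827306 0.12687448] [-3.14125024e+00 -4.16057169e-05  1.90486769e+00] 0.49803781442015393 [-0.98578516  0.23282276  0.04409016]
```

View pics/w6c.png

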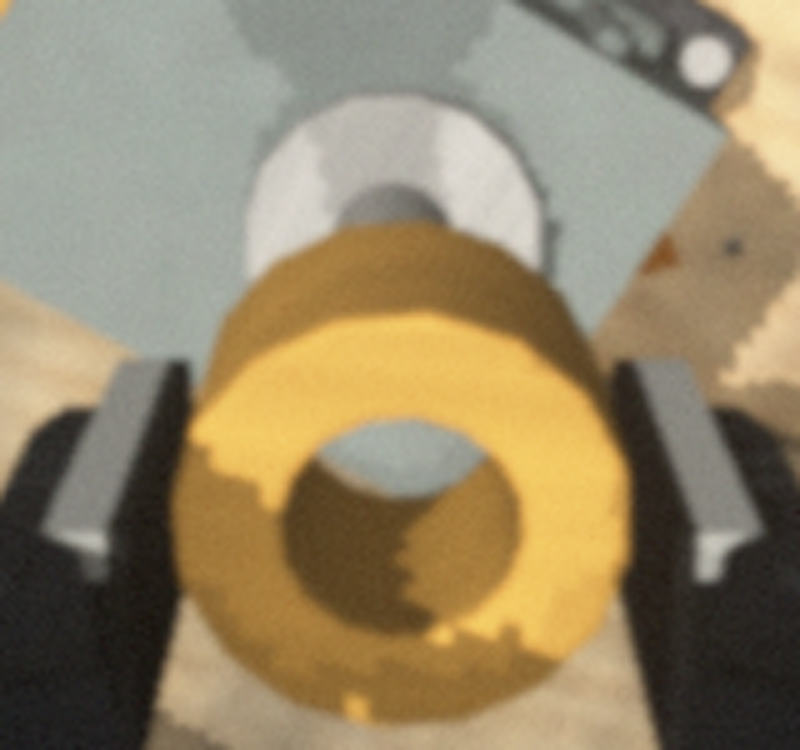

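View pics/s6c.png

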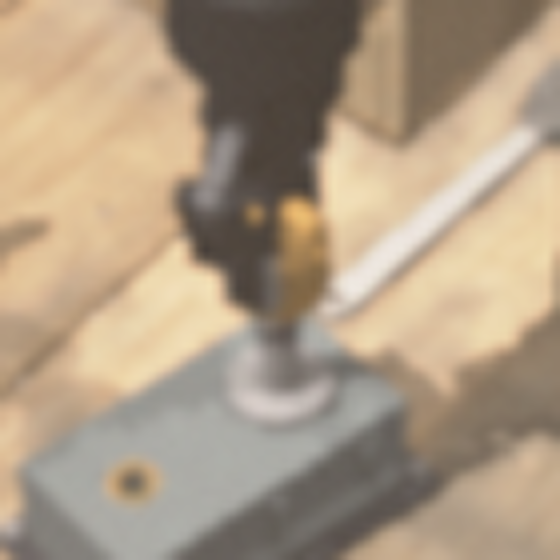

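```bash
cat >> h.py <<'E'
from scipy.optimize import least_squares
def fitc(c,n,z,r,obs):
    a=np.linspace(0,2*np.pi,721);Ti=np.linalg.inv(np.array(c['T_tool_cam']))
    def res(q):
        P=np.array([q[0]+r*np.cos(a),q[1]+r*np.sin(a),z+0*a]);k=Ti[:3,:3]@P+Ti[:3,3:]
        p=(k[:2]/k[2]*f(c)).T+[c['cx'],c['cy']]
        o=[p[:,0].min(),p[:,0].max(),p[:,1].min(),p[:,1].max()]
        return [o[i]-obs[i] for i in range(4) if obs[i] is not None]
    r_=least_squares(res,[0,0]);print(n,'tool xy mm',(r_.x*1e3).round(2),'res px',r_.fun.round(1));return r_.x
E
python3 - <<'E'
from h import *
import pickle
s,c=pickle.load(open('w6.pkl','rb'))
h=s['tcp_pos'][2]
fitc(c,'sh',h-.061,.022,[249,308.6,199,None])
s=robot.state();print(s['tcp_pos'],s['orientation'])
E
```

```text
sh tool xy mm [-2.39 -1.58] res px [-0.2  0.2  0. ]
[0.52058454 0.12838606 0.12749876] [3.14056077e+00 8.42183688e-05 1.90480460e+00]
```

Emit:
step_arm:
  plan:
    - [[0.3,-0.001,-0.0011,0.0,0],[0.3,0,0,0.005,0],[0.3,0,0,0,0],[0.3,0,0,0,0]]

```text
t: 7.45
tcp_pos: [0.5192, 0.1269, 0.1216]
orientation: [-3.141, -0.0, 1.905]
wrist_force: [0.1, -0.4, -0.8]
gripper_width: 0.495
```

Run:
```python
from h import *
import pickle
s,c=snap('wrist','w7.png');pickle.dump((s,c),open('w7.pkl','wb'))
print(s['tcp_pos'],s['orientation'],s['gripper_width'],s['wrist_force'])
crop(c,(200,180,360,330),'w7c.png',5)
```

```text
[0.51922022 0.12686974 0.12163171] [-3.14121111e+00 -2.73711659e-05  1.90478316e+00] 0.49511268198520486 [ 0.0854706  -0.35290997 -0.75731273]
```

View pics/w7c.png

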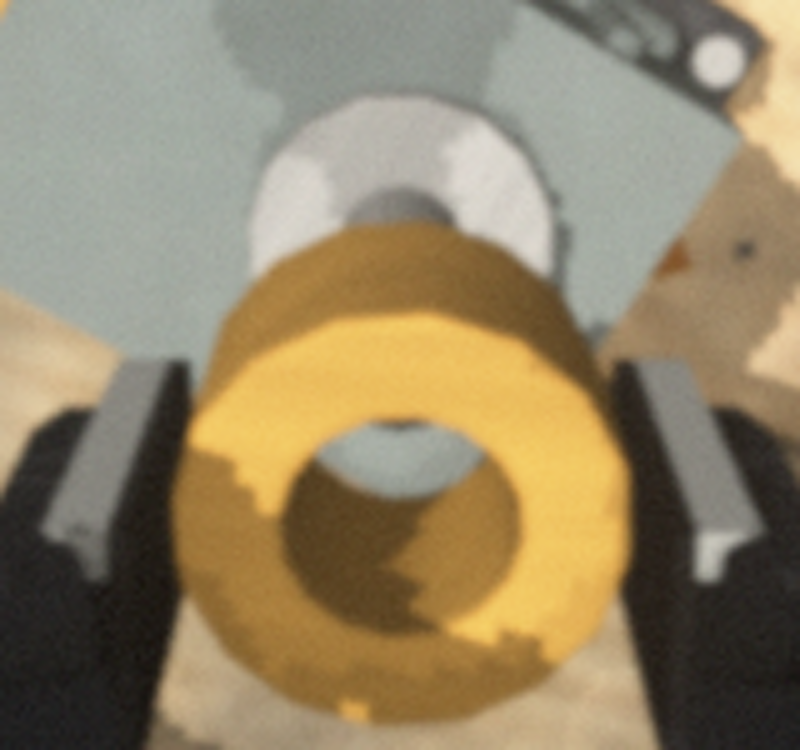

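Run:
```python
from h import *
import pickle
s,c=pickle.load(open('w7.pkl','rb'))
fitc(c,'sh',s['tcp_pos'][2]-.061,.022,[250,311,199,None])
fitc(c,'spindle edge',s['tcp_pos'][2]-.061,.009,[200+347/5,200+458/5,None,None])
```

```text
sh tool xy mm [-1.13 -0.34] res px [-0.3  0.3  0. ]
spindle edge tool xy mm [-104.97   -0.23] res px [-0.  0.]
```

Run:
```python
from h import *
import pickle
s,c=pickle.load(open('w7.pkl','rb'))
a=np.linspace(0,2*np.pi,721);Ti=np.linalg.inv(np.array(c['T_tool_cam']))
def circ(q,h,r):
    x,y,z,t=q; P=np.array([r*np.cos(a),r*np.sin(a),h+0*a])
    P=Ro.from_rotvec([0,t,0]).as_matrix()@P+np.array([[x],[y],[z]])
    k=Ti[:3,:3]@P+Ti[:3,3:];return (k[:2]/k[2]*f(c)).T+[c['cx'],c['cy']]
def res(q):
    t=circ(q,-.028,.022);b=circ(q,-.028,.011);o=circ(q,0,.022);i=circ(q,0,.011)
    return [t[:,0].min()-234.8,t[:,0].max()-325.7,t[:,1].max()-324.2,t[:,1].min()-242.7,b[:,1].min()-263.6,b[:,1].max()-306.4,b[:,0].min()-257,b[:,0].max()-304,o[:,1].min()-225,i[:,1].max()-279.4]
r=least_squares(res,[0,0,.01,0],x_scale=[1e-3,1e-3,1e-3,.01]);print(r.x,np.round(r.fun,1))
r=least_squares(lambda q:res([*q,0]),[0,0,.01],x_scale=1e-3);print(r.x,np.round(r.fun,1))
```

```text
[-0.00502804 -0.00046035  0.01497341 -0.02971273] [ 0.   0.2  0.9 -0.4  0.6 -0.9  0.6 -0.9 -0.1 -0.2]
[-0.0042452  -0.0004606   0.01460307] [-0.1  0.3  0.7  0.5  1.4 -0.7  0.6 -0.8 -0.9 -1.4]
```

Run:
```python
from h import *
import pickle
s,c=pickle.load(open('w7.pkl','rb'))
a=np.linspace(0,2*np.pi,721);Ti=np.linalg.inv(np.array(c['T_tool_cam']))
def circ(q,h,r):
    x,y,z,t=q; P=np.array([r*np.cos(a),r*np.sin(a),h+0*a])
    P=Ro.from_rotvec([0,t,0]).as_matrix()@P+np.array([[x],[y],[z]])
    k=Ti[:3,:3]@P+Ti[:3,3:];return (k[:2]/k[2]*f(c)).T+[c['cx'],c['cy']]
def res(q):
    t=circ(q,-.028,.022);b=circ(q,-.028,.011);o=circ(q,0,.022);i=circ(q,0,.011)
    return [t[:,1].max()-324.2,t[:,1].min()-242.7,b[:,1].min()-263.6,b[:,1].max()-306.4,b[:,0].min()-257,b[:,0].max()-304,o[:,1].min()-225,i[:,1].max()-279.4]
r=least_squares(res,[0,0,.01,0],x_scale=[1e-3,1e-3,1e-3,.01]);print(r.x,np.round(r.fun,1))
r=least_squares(lambda q:res([*q,0]),[0,0,.01],x_scale=1e-3);print(r.x,np.round(r.fun,1))
r=least_squares(lambda q:res([q[0],q[1],.01,q[2]]),[0,0,0],x_scale=1e-3);print(r.x,np.round(r.fun,1))
r=least_squares(lambda q:res([q[0],q[1],.01,0]),[0,0],x_scale=1e-3);print(r.x,np.round(r.fun,1))
```

```text
[-0.00495366 -0.00039885  0.01484152 -0.02945306] [ 0.9 -0.4  0.6 -0.8  0.7 -0.7 -0.1 -0.2]
[-0.00407732 -0.00039942  0.01428267] [ 0.8  0.5  1.3 -0.6  0.6 -0.6 -1.  -1.4]
[-0.00223109 -0.00040607 -0.01877445] [ 2.7 -1.2  0.6  0.4 -0.1  0.1 -2.  -0.4]
[-0.0018589  -0.00040595] [ 2.5 -0.6  1.1  0.5 -0.1  0.1 -2.4 -1.2]
```

Run:
```python
from h import *
import pickle
s=robot.state();c=robot.read_camera('scene');pickle.dump((s,c),open('s7.pkl','wb'))
crop(c,(225,150,285,215),'s7c.png',10)
# predicted outlines: spindle axis and collar for x0=-1.3 vs -4
p=s['tcp_pos'];R=Ro.from_euler('xyz',s['orientation']).as_matrix()
a=np.linspace(0,2*np.pi,181)
def col(C,r):
    q=np.array([proj(c,C+np.array([r*np.cos(t),r*np.sin(t),0])) for t in a]);return q[:,0].min().round(1),q[:,0].max().round(1),q[:,1].min().round(1),q[:,1].max().round(1)
for x0,z0 in((-.0013,.010),(-.0045,.0148)):
    C=p+R@np.array([x0,-.0004,z0]);print(x0,C,'bottom',col(C,.022),'top',col(C+[0,0,.028],.022))
S=np.array([.5185,.1255,.061]);print('shoulder',col(S,.022),'sp top',col(S+[0,0,.041],.009))
```

```text
-0.0013 [0.5194025  0.12555228 0.11177275] bottom (np.float64(247.7), np.float64(261.6), np.float64(180.6), np.float64(191.0)) top (np.float64(247.4), np.float64(261.5), np.float64(174.6), np.float64(185.0))
-0.0045 [0.52045086 0.12252889 0.10697275] bottom (np.float64(248.7), np.float64(262.6), np.float64(181.9), np.float64(192.2)) top (np.float64(248.4), np.float64(262.5), np.float64(175.9), np.float64(186.3))
shoulder (np.float64(248.1), np.float64(261.7), np.float64(191.3), np.float64(201.6)) sp top (np.float64(251.7), np.float64(257.4), np.float64(185.9), np.float64(190.1))
```

View pics/s7c.png

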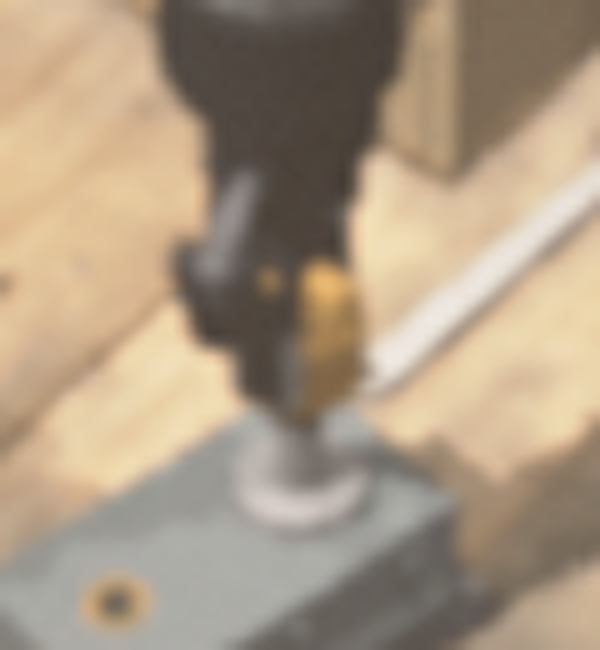

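Emit:
step_arm:
  plan:
    - [[0.3,0,0,0.005,0],[0.3,0,0,0.005,0],[0.3,0,0,0.003,0],[0.3,0,0,0,0],[0.3,0,0,0,0]]

```text
t: 8.05
tcp_pos: [0.5193, 0.1269, 0.1086]
orientation: [-3.141, -0.0, 1.905]
wrist_force: [0.6, 0.8, -1.7]
gripper_width: 0.495
```

Run:
```python
from h import *
import pickle
s,c=snap('wrist','w8.png');pickle.dump((s,c),open('w8.pkl','wb'))
print(s['tcp_pos'],s['orientation'],s['gripper_width'],s['wrist_force'],s['ft_torque'])
crop(c,(200,180,360,330),'w8c.png',5)
```

```text
[0.51927957 0.12690429 0.10861848] [-3.14119008e+00 -2.62429014e-05  1.90484980e+00] 0.49489592136520316 [ 0.59349257  0.81498569 -1.68984431] [-0.029964    0.00410845  0.04442453]
```

View pics/w8c.png

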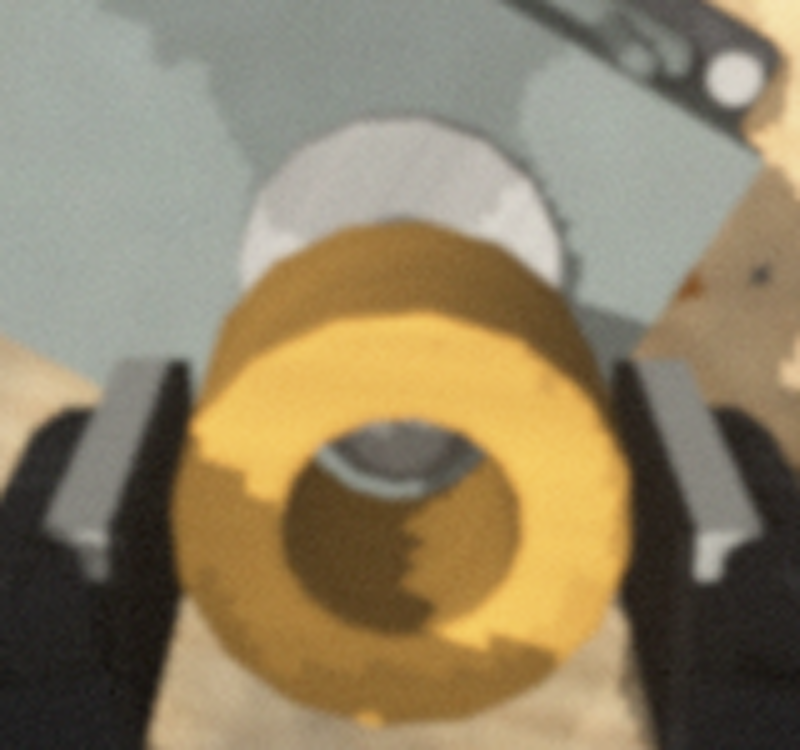

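Run:
```python
from h import *
import pickle
s,c=pickle.load(open('w8.pkl','rb'))
fitc(c,'sh',s['tcp_pos'][2]-.061,.022,[200+240/5,200+563/5,180+118/5,None])
Ti=np.linalg.inv(np.array(c['T_tool_cam']))
def row(x,z): k=Ti@[x,0,z,1]; return k[1]/k[2]*f(c)+c['cy']
for x0 in (0,-.001,-.002,-.003): print(x0,'flat near/far',row(x0-.005,.0016),row(x0+.005,.0016),'18mm near',row(x0-.009,.0066),'bore bottom near',row(x0-.011,.010))
crop(c,(250,255,310,290),'w8d.png',13)
```

```text
sh tool xy mm [-1.08 -0.48] res px [-0.4  0.4  0. ]
0 flat near/far 272.5779559850121 255.22325622459564 18mm near 274.8921108533812 bore bottom near 275.2207455471686
-0.001 flat near/far 274.28041400460575 256.98621127283417 18mm near 276.53016541347404 bore bottom near 276.8214645577155
-0.002 flat near/far 275.97699418745657 258.74297269548094 18mm near 278.1627652827819 bore bottom near 278.4169727587387
-0.003 flat near/far 277.6677269214736 260.4935730745334 18mm near 279.78993766204184 bore bottom near 280.00729555295993
```

View pics/w8d.png

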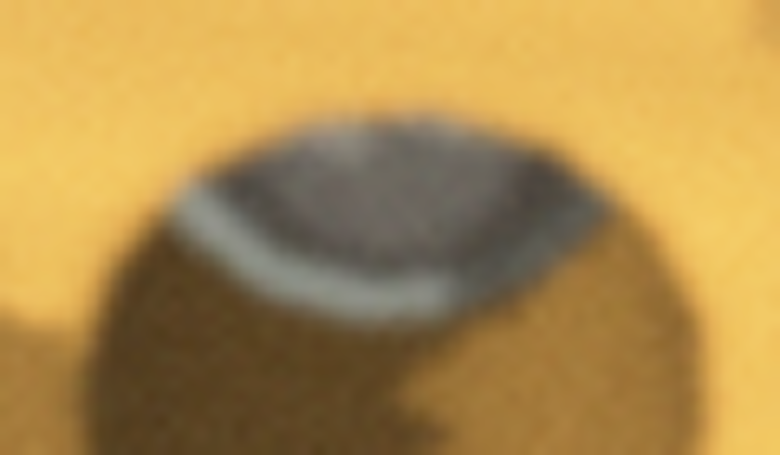

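Emit:
step_arm:
  plan:
    - [[0.3,0.001,0,0,0],[0.3,0,0,0.005,0],[0.3,0,0,0.005,0],[0.3,0,0,0,0],[0.3,0,0,0,0]]

```text
t: 8.6
tcp_pos: [0.5188, 0.1278, 0.0985]
orientation: [-3.141, -0.0, 1.905]
wrist_force: [0.2, -0.6, -2.3]
gripper_width: 0.494
```

Run:
```python
from h import *
import pickle
s,c=snap('wrist','w9.png');pickle.dump((s,c),open('w9.pkl','wb'))
print(s['tcp_pos'],s['orientation'],s['gripper_width'],s['wrist_force'],s['ft_torque'])
crop(c,(225,220,335,330),'w9c.png',7)
```

```text
[0.5188182  0.1278146  0.09848735] [-3.14096410e+00 -8.72699421e-05  1.90478416e+00] 0.4944984234394266 [ 0.20475519 -0.55985103 -2.31207237] [ 0.03897219 -0.00673459  0.02514954]
```

View pics/w9c.png

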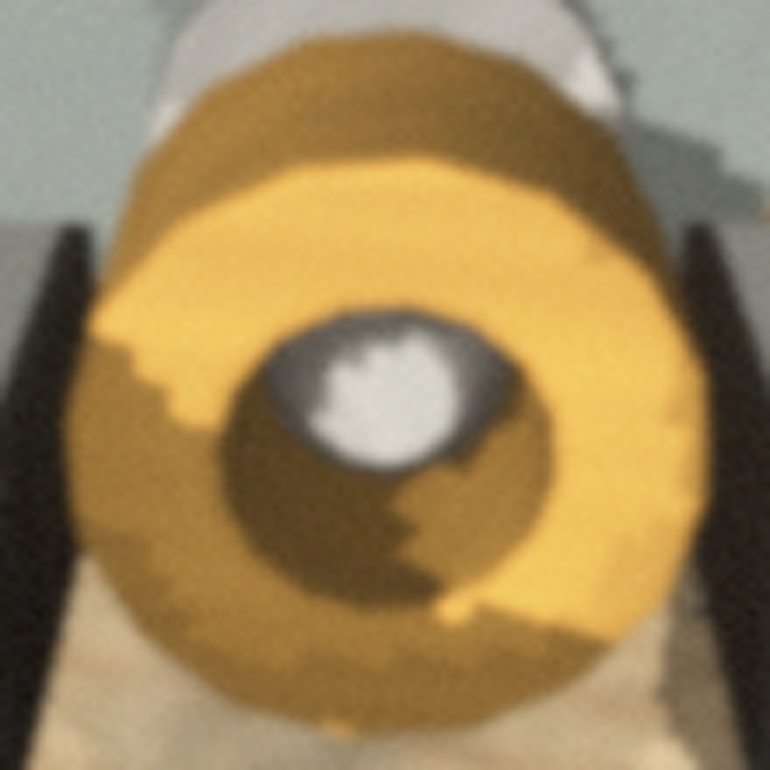

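The spindle top (280,277) is visible inside the bore with no contact force. Continuing down.

Emit:
step_arm:
  plan:
    - [[0.3,0,0,0.006,0],[0.3,0,0,0.006,0],[0.3,0,0,0.006,0],[0.3,0,0,0.003,0],[0.3,0,0,0,0],[0.3,0,0,0,0]]

```text
t: 9.25
tcp_pos: [0.519, 0.1278, 0.0777]
orientation: [-3.141, -0.0, 1.905]
wrist_force: [0.4, 0.0, -0.7]
gripper_width: 0.494
```

Run:
```python
from h import *
import pickle
s,c=snap('wrist','w10.png');pickle.dump((s,c),open('w10.pkl','wb'))
print(s['tcp_pos'],s['orientation'],s['gripper_width'],s['wrist_force'],s['ft_torque'])
crop(c,(225,220,335,330),'w10c.png',7)
```

```text
[0.51904799 0.12784288 0.07773933] [-3.14142605e+00 -7.63052401e-06  1.90479497e+00] 0.4942911422595134 [ 0.40045618  0.02249424 -0.67001904] [-0.00828831  0.06373195  0.00625473]
```

View pics/w10c.png

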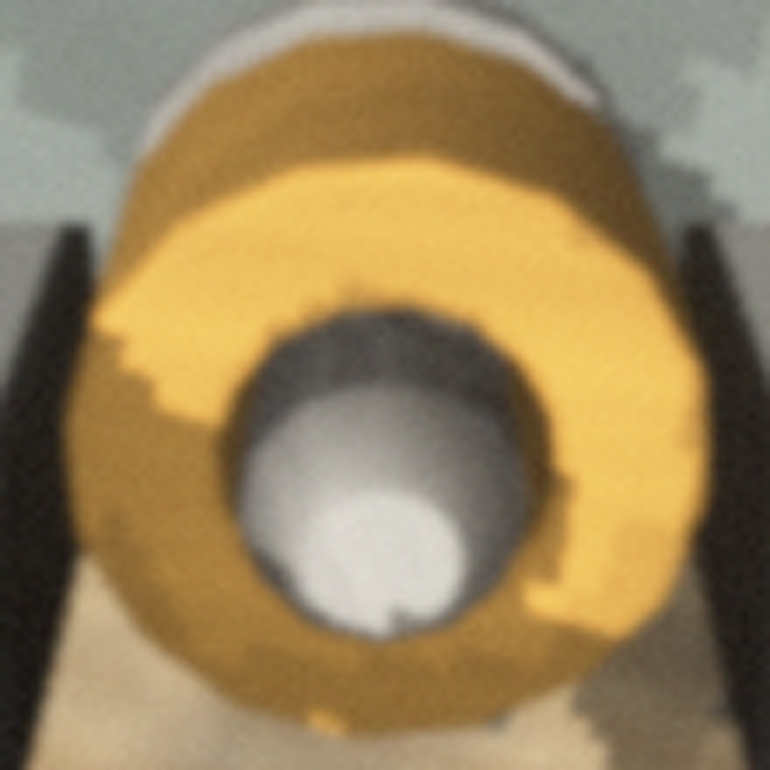

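Emit:
step_arm:
  plan:
    - [[0.3,0,0,0.002,0],[0.3,0,0,0.002,0],[0.3,0,0,0,0],[0.3,0,0,0,0]]

```text
t: 9.7
tcp_pos: [0.519, 0.1278, 0.0738]
orientation: [-3.141, -0.0, 1.905]
wrist_force: [0.8, 0.4, -1.1]
gripper_width: 0.499
```

Emit:
step_arm:
  plan:
    - [[0.3,0,0,0.002,0],[0.3,0,0,0.001,0],[0.3,0,0,0,0],[0.3,0,0,0,0]]

```text
t: 10.1
tcp_pos: [0.5191, 0.1279, 0.0711]
orientation: [3.141, -0.0, 1.905]
wrist_force: [-1.7, -0.2, 3.6]
gripper_width: 0.496
```

Contact at TCP z 0.071, which puts the underside at 0.061, the shoulder height. Releasing and backing up to look.

Emit:
step_arm:
  plan:
    - [[0.3,0,0,0.001,0],[0.3,0,0,0,0],[0.65,0,0,0,0],[0.65,0,0,0,0],[0.9,0,0,0,0],[0.9,0,0,0,0],[0.9,0,0,0,0],[1,0,0,-0.02,0],[1,0,0,-0.03,0],[1,0,0,-0.03,0],[1,0,0,-0.02,0],[1,0,0,0,0],[1,0,0,0,0]]

```text
t: 11.4
tcp_pos: [0.5192, 0.1279, 0.1697]
orientation: [3.141, 0.0, 1.905]
wrist_force: [-1.0, 0.6, -1.0]
gripper_width: 1.0
```

Run:
```python
from h import *
import pickle
s,c=snap('wrist','w11.png');pickle.dump((s,c),open('w11.pkl','wb'))
s2,c2=snap('scene','s11.png');crop(c2,(200,140,310,230),'s11c.png',6)
print(s['tcp_pos'],s['orientation'],s['gripper_width'],s['wrist_force'],s['ft_torque'])
crop(c,(200,160,360,300),'w11c.png',5)
```

```text
[0.51921503 0.12788355 0.16971048] [3.14103253e+00 8.04714910e-05 1.90473476e+00] 0.99977040392834 [-1.04472394  0.63719566 -1.02504999] [0.00658584 0.00274253 0.03094351]
```

View pics/w11c.png

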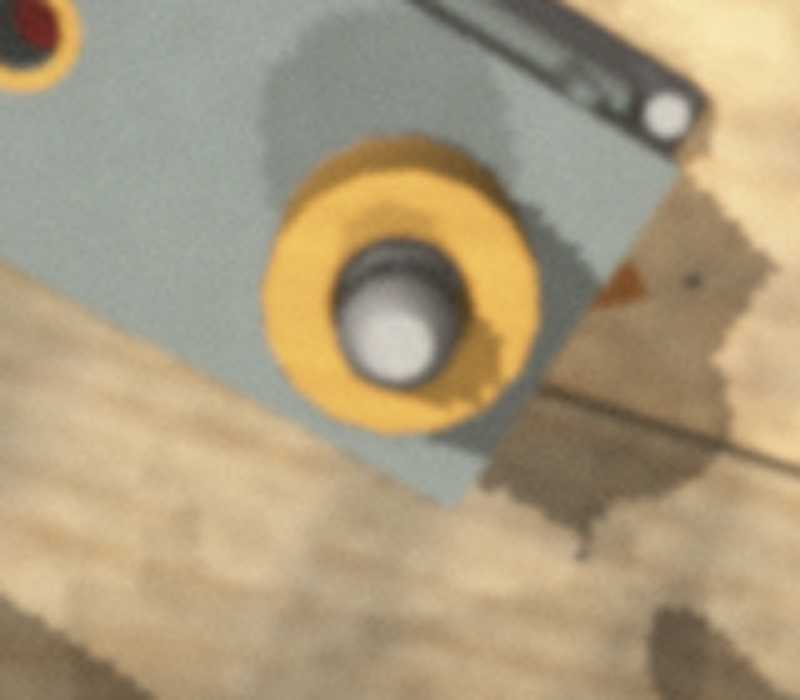

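View pics/s11c.png

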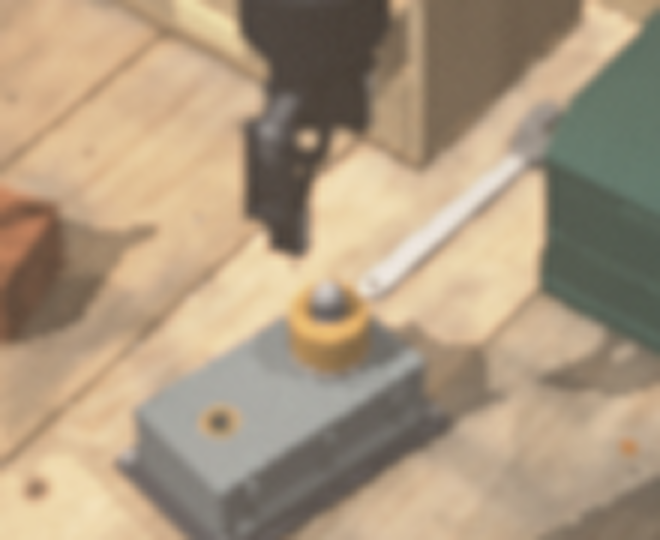

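Collar sits fully on the shoulder (no shoulder disc visible, spindle protruding). Now the punch.

Run:
```python
from h import *
plan([(.4713,.3445,.19,2.929)])
```

```text
[0.028, 0.003, -0.003, -0.128],[0.027, 0.007, -0.003, -0.128],[0.026, 0.01, -0.003, -0.128],[0.024, 0.013, -0.003, -0.128],[0.022, 0.017, -0.002, -0.128],[0.02, 0.019, -0.003, -0.128],[0.017, 0.021, -0.002, -0.128],[0.015, 0.024, -0.003, -0.128],
```

Emit:
step_arm:
  plan:
    - [[1,0.028,0.003,-0.003,-0.128],[1,0.027,0.007,-0.003,-0.128],[1,0.026,0.01,-0.003,-0.128],[1,0.024,0.013,-0.003,-0.128],[1,0.022,0.017,-0.002,-0.128],[1,0.02,0.019,-0.003,-0.128],[1,0.017,0.021,-0.002,-0.128],[1,0.015,0.024,-0.003,-0.128],[1,0,0,0,0],[1,0,0,0,0]]

```text
t: 12.5
tcp_pos: [0.4712, 0.3445, 0.1903]
orientation: [-3.139, -0.001, 2.929]
wrist_force: [0.1, -0.4, 0.1]
gripper_width: 1.0
```

Run:
```python
from h import *
import pickle
s,c=snap('wrist','w12.png');pickle.dump((s,c),open('w12.pkl','wb'))
print(s['tcp_pos'],s['orientation'],s['gripper_width'],s['wrist_force'],s['qpos'])
print(proj(c,(.4713,.3445,.12),s),proj(c,(.4713,.3445,.05),s))
crop(c,(200,150,360,290),'w12c.png',5)
```

```text
[0.47115185 0.34450432 0.19034938] [-3.13945340e+00 -1.31792264e-03  2.92868755e+00] 1.0003535420958178 [ 0.09957872 -0.42631744  0.09237139] [ 6.31604299e-01  3.03758924e-01 -1.54676652e-01  1.11483538e+00
 -4.35337255e-04  8.44508532e-01]
[280.90938968 224.53081526] [280.90215356 201.84039247]
```

View pics/w12.png

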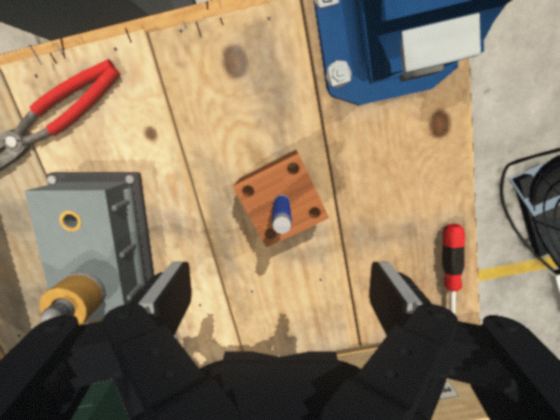

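View pics/w12c.png

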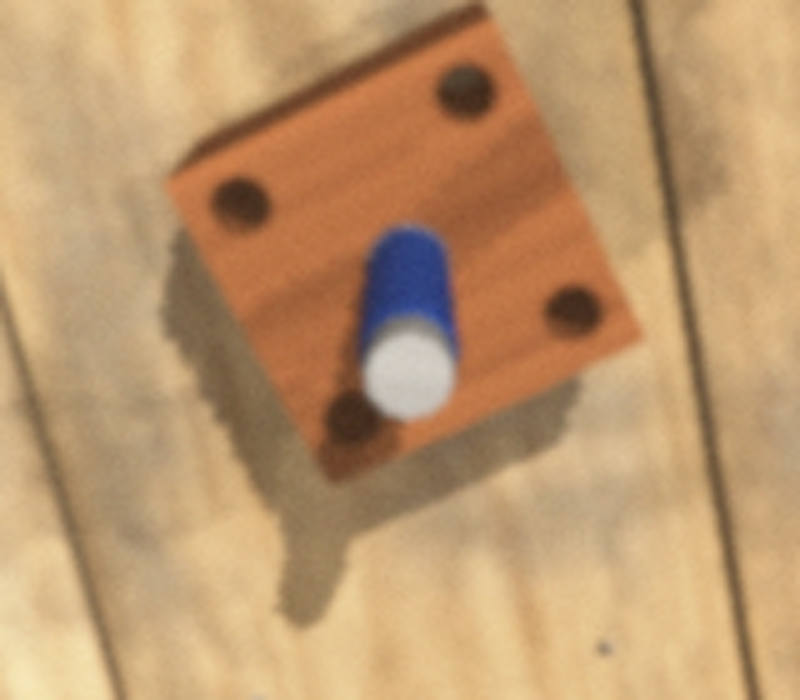

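Punch head at (281.8,225), predicted (280.9,224.5); stand centre matches too. Descending to grip its blue body.

Emit:
step_arm:
  plan:
    - [[1,0,0.0008,0.03,0],[1,0,0,0.04,0],[1,0,0,0.036,0],[1,0,0,0.02,0],[1,0,0,0,0],[1,0,0,0,0]]

```text
t: 13.15
tcp_pos: [0.4722, 0.3445, 0.0659]
orientation: [-3.141, -0.001, 2.927]
wrist_force: [-0.2, -0.7, 0.7]
gripper_width: 1.002
```

Emit:
step_arm:
  plan:
    - [[0,0,0,0,0],[0,0,0,0,0],[0,0,0,0,0],[0,0,0,0,0],[0,0,0,0,0],[0,0,0,0,0],[0,0,0,0,0],[0,0,0,0,0]]
  force: 60

```text
t: 13.95
tcp_pos: [0.4723, 0.3457, 0.0663]
orientation: [3.141, 0.0, 2.929]
wrist_force: [-1.7, -0.9, 4.7]
gripper_width: 0.175
```

Run:
```python
from h import *
import pickle
s,c=snap('wrist','w13.png');pickle.dump((s,c),open('w13.pkl','wb'))
print(s['tcp_pos'],s['orientation'],s['gripper_width'],s['wrist_force'],s['ft_torque'])
```

```text
[0.47233791 0.3456538  0.06634947] [3.14113337e+00 4.43180633e-04 2.92881170e+00] 0.17522036392162654 [-1.70789305 -0.94957694  4.69614941] [-0.181713    0.25987153  0.03280265]
```

View pics/w13.png

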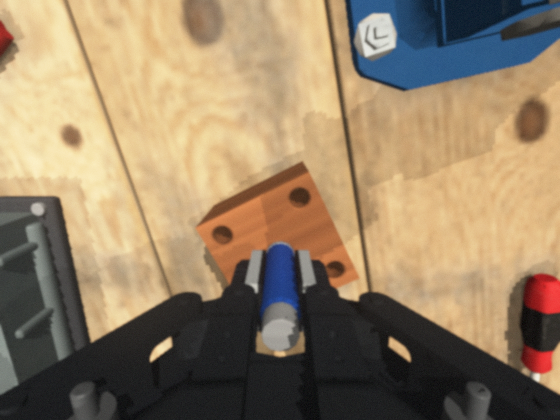

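Emit:
step_arm:
  plan:
    - [[0,0,0,-0.01,0],[0,0,0,-0.02,0],[0,0,0,-0.03,0],[0,0,0,-0.03,0],[0,0,0,-0.02,0],[0,0,0,0,0],[0,0,0,0,0]]

```text
t: 14.7
tcp_pos: [0.4722, 0.3456, 0.1759]
orientation: [3.141, 0.0, 2.929]
wrist_force: [0.5, -0.2, -0.9]
gripper_width: 0.172
```

Run:
```python
from h import *
import pickle
s,c=snap('wrist','w14.png');pickle.dump((s,c),open('w14.pkl','wb'))
print(s['tcp_pos'],s['orientation'],s['gripper_width'],s['wrist_force'],s['ft_torque'])
crop(c,(220,170,340,360),'w14c.png',4)
Ti=np.linalg.inv(np.array(c['T_tool_cam']))
for z in (-.0537,-.0417,.0163,.0613): k=Ti@[0,0,z,1]; print(z,k[:2]/k[2]*f(c)+[c['cx'],c['cy']])
print(proj(c,(.4452,.1413,.055),s))
plan([(.4452,.1413,.165,2.929)])
```

```text
[0.47216746 0.34558068 0.17586349] [3.14116329e+00 3.10850948e-04 2.92881331e+00] 0.17165088347132376 [ 0.54903222 -0.19343985 -0.89616374] [-0.03931501  0.00569564 -0.04415881]
-0.0537 [281.19004677 335.53131742]
-0.0417 [281.09331947 314.87135212]
0.0163 [280.80766046 253.85750468]
0.0613 [280.68750667 228.19388174]
[ 57.85116186 224.10679578]
[-0.003, -0.041, 0.002, -0.0],[-0.004, -0.041, 0.002, -0.0],[-0.003, -0.041, 0.002, -0.0],[-0.004, -0.041, 0.002, -0.0],[-0.003, -0.041, 0.002, -0.0],
```

View pics/w14c.png

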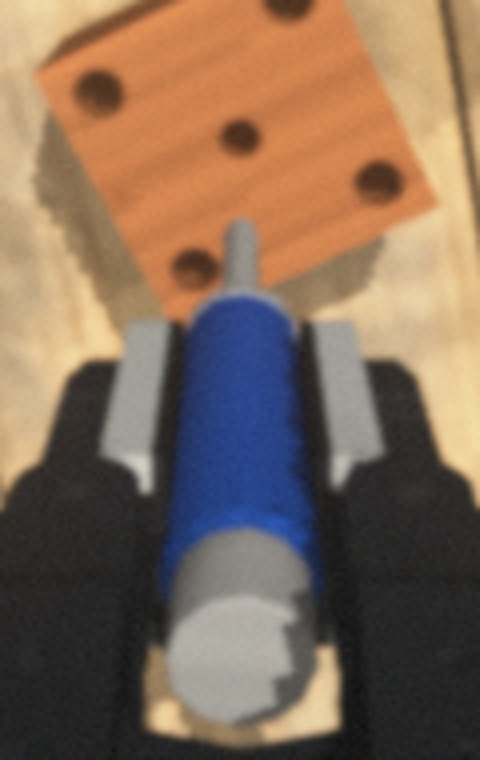

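Punch lifted straight, tip at (280,226), where predicted. Moving over the lock hole.

Emit:
step_arm:
  plan:
    - [[0,-0.003,-0.041,0.002,0],[0,-0.004,-0.041,0.002,0],[0,-0.003,-0.041,0.002,0],[0,-0.004,-0.041,0.002,0],[0,-0.003,-0.041,0.002,0],[0,0,0,0.01,0],[0,0,0,0.015,0],[0,0,0,0,0],[0,0,0,0,0]]

```text
t: 15.65
tcp_pos: [0.4446, 0.1416, 0.1399]
orientation: [-3.141, -0.002, 2.929]
wrist_force: [-0.4, 0.2, 0.3]
gripper_width: 0.169
```

Run:
```python
from h import *
import pickle
s,c=snap('wrist','w15.png');pickle.dump((s,c),open('w15.pkl','wb'))
print(s['tcp_pos'],s['orientation'],s['gripper_width'],s['wrist_force'],s['ft_torque'])
crop(c,(220,170,340,270),'w15c.png',6)
```

```text
[0.44459661 0.1416056  0.13991483] [-3.14056293e+00 -2.11386439e-03  2.92920921e+00] 0.16894654744783336 [-0.42086674  0.18502441  0.31155485] [-0.01000839 -0.06376606 -0.02241164]
```

View pics/w15.png

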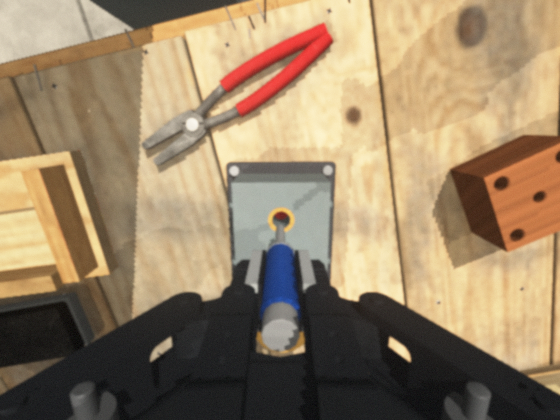

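View pics/w15c.png

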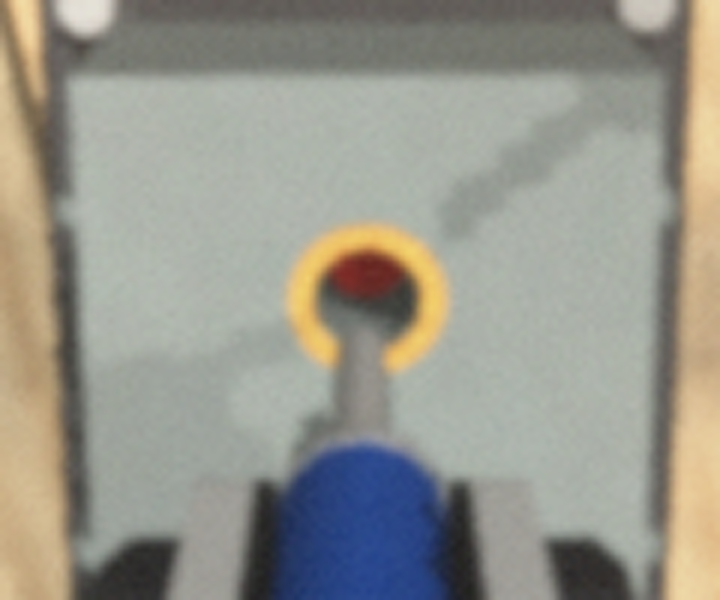

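Run:
```python
from h import *
import pickle
s,c=pickle.load(open('w15.pkl','rb'))
z=s['tcp_pos'][2]-.055
fitc(c,'rim',z,.0113,[267.5,295,207.2,None])
fitc(c,'hole',z,.007,[273,290,210.9,None])
Ti=np.linalg.inv(np.array(c['T_tool_cam']))
for x in(-.003,0,.003):
  k=Ti@[x,0,.061,1]; print('tip',x,k[:2]/k[2]*f(c)+[c['cx'],c['cy']])
```

```text
rim tool xy mm [-2.08  0.48] res px [-0.5  0.5  0. ]
hole tool xy mm [-0.79  0.68] res px [-0.3  0.3  0. ]
tip -0.003 [280.68475573 232.28424532]
tip 0 [280.68983494 228.33413947]
tip 0.003 [280.6949533  224.35358731]
```

Emit:
step_arm:
  plan:
    - [[0,-0.0013,0.0006,0,0],[0,0,0,0.01,0],[0,0,0,0.01,0],[0,0,0,0,0],[0,0,0,0,0]]

```text
t: 16.2
tcp_pos: [0.4463, 0.1417, 0.1202]
orientation: [-3.141, -0.001, 2.929]
wrist_force: [0.3, 0.3, -0.7]
gripper_width: 0.17
```

Run:
```python
from h import *
import pickle
s,c=snap('wrist','w16.png');pickle.dump((s,c),open('w16.pkl','wb'))
print(s['tcp_pos'],s['orientation'],s['gripper_width'],s['wrist_force'],s['ft_torque'])
crop(c,(220,170,340,270),'w16c.png',6)
```

```text
[0.44627464 0.14170723 0.12022638] [-3.14093830e+00 -1.16319956e-03  2.92888718e+00] 0.17027555836566743 [ 0.33211532  0.28030936 -0.68549181] [ 0.02471063 -0.004488    0.00953659]
```

View pics/w16c.png

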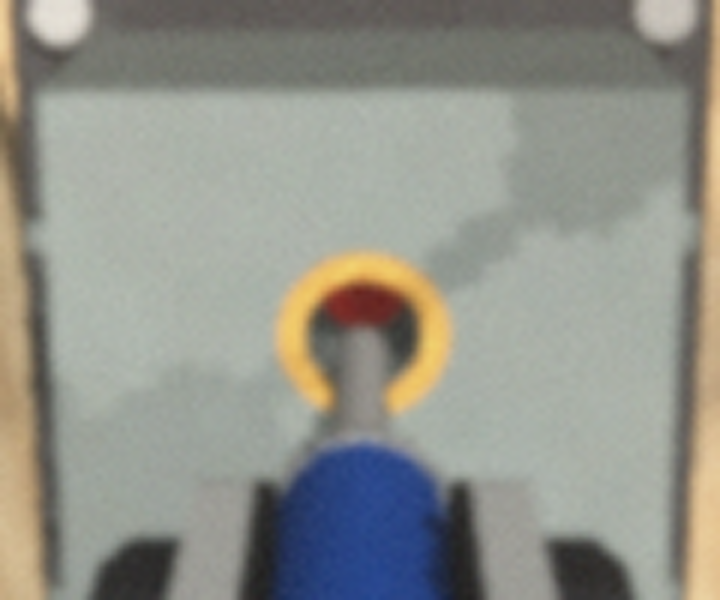

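Tip (280,226) is over the hole (centre about (281,225.5)), red button visible behind it. Descending into the hole.

Emit:
step_arm:
  plan:
    - [[0,-0.001,0,0,0],[0,0,0,0.005,0],[0,0,0,0.005,0],[0,0,0,0.005,0],[0,0,0,0.005,0],[0,0,0,0,0],[0,0,0,0,0]]

```text
t: 16.95
tcp_pos: [0.4476, 0.1416, 0.1006]
orientation: [-3.141, -0.0, 2.929]
wrist_force: [-0.7, -0.4, -1.4]
gripper_width: 0.171
```

Run:
```python
from h import *
import pickle
s,c=snap('wrist','w17.png');pickle.dump((s,c),open('w17.pkl','wb'))
print(s['tcp_pos'],s['orientation'],s['gripper_width'],s['wrist_force'],s['ft_torque'])
crop(c,(220,170,340,270),'w17c.png',6)
```

```text
[0.44764807 0.14155544 0.10059332] [-3.14130378e+00 -4.26733743e-04  2.92879184e+00] 0.17103700449451115 [-0.68930209 -0.37408596 -1.42659008] [-0.01083532 -0.01660315  0.03932697]
```

View pics/w17c.png

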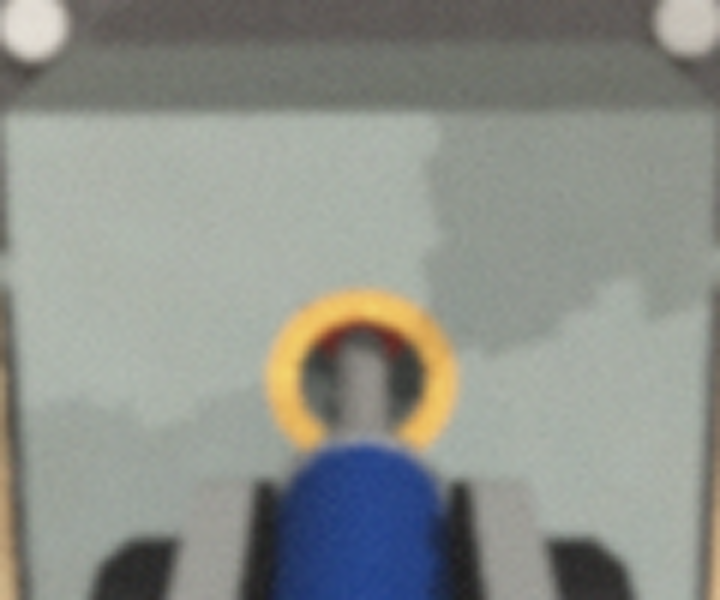

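The pin is in the hole but about 2 mm toward the spindle. Centring it, then pressing.

Emit:
step_arm:
  plan:
    - [[0,0.0018,0,0,0],[0,0,0,0.002,0],[0,0,0,0.002,0],[0,0,0,0,0],[0,0,0,0,0]]

```text
t: 17.5
tcp_pos: [0.446, 0.142, 0.0967]
orientation: [-3.141, -0.0, 2.929]
wrist_force: [0.4, -0.6, -1.2]
gripper_width: 0.174
```

Emit:
step_arm:
  plan:
    - [[0,0,0,0.002,0],[0,0,0,0.002,0],[0,0,0,0,0],[0,0,0,0,0]]
  force: 80

```text
t: 17.9
tcp_pos: [0.4462, 0.1421, 0.093]
orientation: [3.141, 0.0, 2.929]
wrist_force: [-0.1, -0.5, 2.1]
gripper_width: 0.168
```

Run:
```python
from h import *
import pickle
s,c=snap('wrist','w18.png');pickle.dump((s,c),open('w18.pkl','wb'))
print(s['tcp_pos'],s['orientation'],s['gripper_width'],s['wrist_force'],s['ft_torque'])
crop(c,(220,170,340,270),'w18c.png',6)
```

```text
[0.44623509 0.14205416 0.09295282] [3.14147908e+00 3.20022812e-04 2.92883075e+00] 0.16802311216473326 [-0.13601295 -0.49089883  2.09379937] [-0.0419728   0.13961803  0.01566508]
```

View pics/w18c.png

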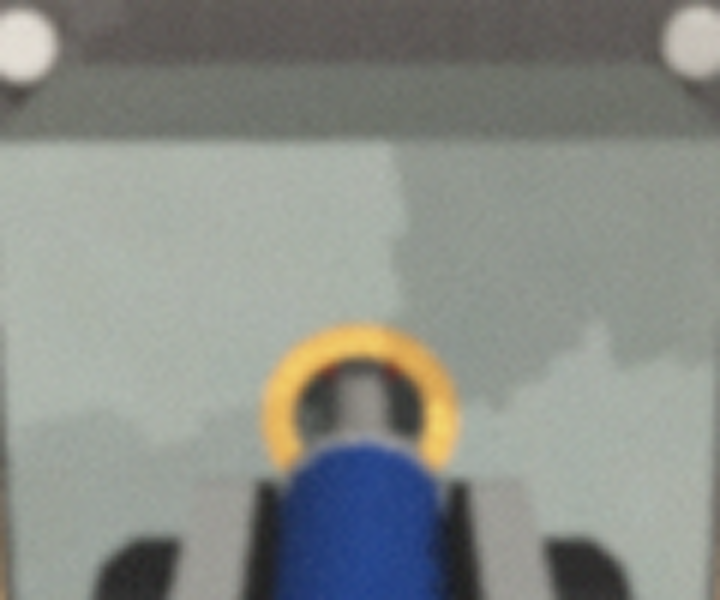

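Emit:
step_arm:
  plan:
    - [[0,0,0,0.002,0],[0,0,0,0.002,0],[0,0,0,0.0015,0],[0,0,0,0,0],[0,0,0,0,0],[0,0,0,0,0]]

```text
t: 18.55
tcp_pos: [0.4463, 0.1421, 0.0875]
orientation: [3.141, 0.0, 2.929]
wrist_force: [-1.3, -0.8, 4.6]
gripper_width: 0.168
```

Run:
```python
from h import *
import pickle
F=[];P=[]
for i in range(4):
    s,c=snap('wrist','w19.png');F.append(s['wrist_force']);P.append(s['tcp_pos'])
print(np.mean(F,0),np.array(F)[:,2],np.mean(P,0),s['orientation'],s['gripper_width'])
crop(c,(200,170,360,370),'w19c.png',3)
s2,c2=snap('scene','s19.png');crop(c2,(200,130,310,230),'s19c.png',6)
```

```text
[-0.57111281 -0.40164987  4.92172827] [4.59655187 4.59334175 4.90889171 5.58812775] [0.44627116 0.14206803 0.08748071] [3.14143802e+00 3.60618602e-04 2.92886419e+00] 0.16710383290097416
```

View pics/w19c.png

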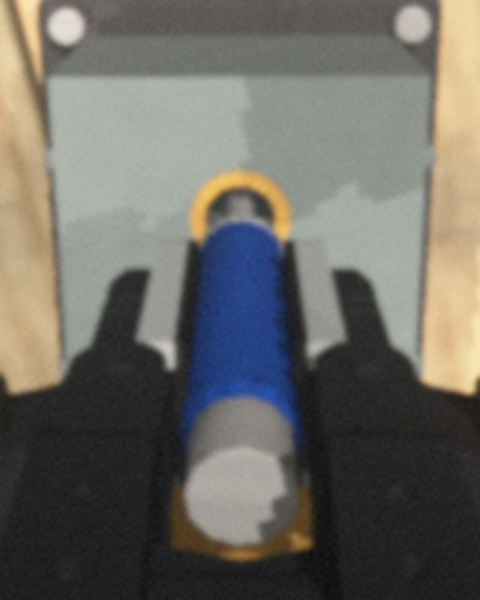

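View pics/s19c.png

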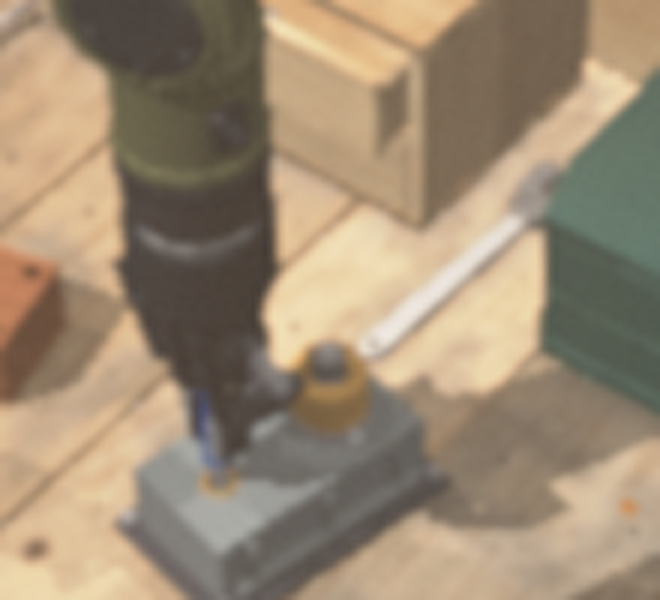

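Two checks agree on the button travel. The tip height gives about 8.8 mm (0.0875 − 0.0613 = 0.026). The push of about 6 N above baseline fits the spring at roughly that depth. The punch head is still at row 336, so it has not slipped in the grip, and the collar is still seated. Handing in.

Run:
```python
from h import *
print(robot.close_job())
s=robot.state();print(s['t'],s['tcp_pos'],s['wrist_force'],s['gripper_width'])
```

```text
the job is handed in; nothing more can be done
None
the job is handed in; nothing more can be done
```

The job is done and handed in at about 19 s of the 70 s allowed. The brass collar is down on the spindle's shoulder and released. The blue punch is still gripped by its body, with its pin holding the lock button down.

**Collar:** The downward push met resistance when the collar's underside was at about 61 mm, which is the shoulder height. The pictures after release and at the end show it level, with no shoulder visible around it.

**Button:** It is down about 8.8 mm judging by the tip's height. The push of about 6 N above the resting reading fits the spring at that depth, so both put it well past 6 mm. The punch did not slip in the grip.

**Disagreements:**
- The wrist picture put the held collar up to about 3 mm sideways, or slightly tilted, compared with the arm's readings. I settled this by looking through the bore, and the collar went on without side force.
- I first entered the lock hole about 2 mm off centre, within the clearance, and re-centred before pressing.

I moved none of the other tools. I did not take a separate final picture of the whole bench to check them.

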